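Locate and lock the tube rack, and stand the stirring rods in their cup

TASK

Get the mixing station ready: push the white tube rack fully home on its deck, touching both dowels and the end stop; only then fit the loose square-bored handle down over the square shaft of the hold-down arm, and turn it clockwise all the way so that the arm lies over the rack, leaving the handle on. Also stand every stirring rod upright in the white cup (before, between or after, either end up), and leave the bottle, the jar and the blue tip box where they are.

Things in the scene. Friction and masses are not known exactly. Their poses are not given: they have to be found in the camera images.
- deck: fixed aluminium plate 270 (x) x 250 (y) x 8 mm. Origin: centre of its underside; x away from the robot, y left at yaw 0. Carries two steel dowels, an end stop block on its +y side, and beyond the dowels a grey round post (26 mm diameter, at deck x 110, y 25 mm) with the hold-down arm. When the rack is home its origin is at deck (19, 25, 8) mm and its yaw equals the deck's
- dowel_a (a point): foot of one dowel, at deck (75, -35, 8) mm; 12 mm diameter, 28 mm high; the +x side of the rack must touch it
- dowel_b (a point): foot of the other, alike dowel, at deck (75, 45, 8) mm
- end_stop (a point): middle of the lower edge of the end stop's face, which looks to deck -y, at deck (0, 100, 8) mm; dark steel block 50 mm long (x), 28 mm high; the +y side of the rack must touch it
- rack: white tube rack block, 100 (x) x 150 (y) x 40 mm, about 350 g, loose on the deck, out of place to -x and -y and turned a little; too wide to grip: push its -x and -y sides. Origin: centre of its underside, axes roughly as the deck's. Short capped tubes, fixed in it, stand 23 mm above its top in the half towards -x
- clamp (a joint): hold-down arm turning with its square shaft on the grey post, rad, 0 to 1.2, growing clockwise seen from above; near 0 the arm is parked beside the rack's far side, at 1.2 (hard stop) it points to deck -x and lies over the rack, 7 mm above its top, clear of the tubes. Light friction (0.08 N m); stays where it is left
- shaft_seat (a point): point on the axis of the hold-down arm, 62 mm above the bench, where the handle's underside rests when fully on; turns with the arm. The square shaft is 14 x 14 mm with sides along this frame's x and y and rises 20 mm above this point. At clamp value q the frame's yaw is the deck's yaw minus q
- handle: loose handle, 120 g: black square hub 46 x 46 x 30 mm, square bore 16 x 16 mm, 21 mm deep, in its underside, sides along its x and y (fits the shaft in any of four quarter turns, 1 mm clearance a side, about 8 degrees of play); grey grip bar on top 56 mm (x) x 16 mm (y), 30 to 62 mm above the underside. Stands bore down. Origin: centre of its underside
- rod0: plain white square stirring rod with dark end bands, 150 x 14 x 14 mm, 30 g; both ends alike; lies flat on the bench at the start. Origin at its middle, its x axis runs along its length. One of up to four identical rods; absent ones read None
- rod1: plain white square stirring rod with dark end bands, 150 x 14 x 14 mm, 30 g; both ends alike; lies flat on the bench at the start. Origin at its middle, its x axis runs along its length. One of up to four identical rods; absent ones read None
- rod2: plain white square stirring rod with dark end bands, 150 x 14 x 14 mm, 30 g; both ends alike; lies flat on the bench at the start. Origin at its middle, its x axis runs along its length. One of up to four identical rods; absent ones read None
- rod3: plain white square stirring rod with dark end bands, 150 x 14 x 14 mm, 30 g; both ends alike; lies flat on the bench at the start. Origin at its middle, its x axis runs along its length. One of up to four identical rods; absent ones read None
- cup: fixed white round cup, 90 mm high, outside diameter 80 mm at the rim, inside diameter about 71 mm at the rim and 64 mm at the floor, empty at the start. Origin at the centre of its underside
- cup_in (a point): centre of the cup's inner floor, 6 mm above the bench, z up
- bottle: bystander: amber bottle, 64 mm diameter, 140 mm high, origin at the centre of its underside; leave alone
- tip_box: bystander: blue box 85 x 120 x 50 mm, origin at the centre of its underside; leave alone
- jar: bystander: white jar, 60 mm diameter, 70 mm high, origin at the centre of its underside; leave alone
There are look-alikes about, which are no part of the job. What is shaped like the rod1 but turquoise is not meant.

How it is judged (in metres and radians):
On the way, in this order (a step that is already met when the one before it is completed fails the run):
1. the rack is home against both dowels and the end stop (x of rack in the frame of deck between 0.0165 and 0.0225 m and y of rack in the frame of deck between 0.0225 and 0.0285 m and z of rack in the frame of deck below 0.011 m and angle between the x axis of rack and the x axis of deck, either way round below 0.025 rad and angle between rack's own z axis and vertical below 0.04 rad), for 0.2 s.
2. the handle is fully down on the square shaft, the arm not yet over (horizontal distance between handle and shaft_seat below 0.004 m and z of handle in the frame of shaft_seat between -0.004 and 0.004 m and angle between handle's own z axis and vertical below 0.08 rad and value of joint clamp below 1 rad), for 0.2 s.
3. with the handle on, the arm is turned over the rack (horizontal distance between handle and shaft_seat below 0.004 m and z of handle in the frame of shaft_seat between -0.004 and 0.004 m and angle between handle's own z axis and vertical below 0.08 rad and value of joint clamp above 1.1 rad), for 0.2 s.
At the end, for the whole second after the job is handed in: rack within 2.5 mm of touching both dowels and the end stop and within 0.025 rad of square, flat on the deck; handle fully down on the shaft (4 mm), upright; arm turned past 1.1 rad; every rod present stands in the cup, leaning under 0.7 rad; all at rest (all of step 1 and all of step 3 and linear speed of each of rack, handle below 0.02 m/s and (angle between rod0's own x axis and vertical below 0.7 rad or angle between rod0's own x axis and vertical above 2.44 rad) and horizontal distance between each of rod0, rod1, rod2, rod3 and cup_in below 0.04 m and z of rod0 in the frame of cup_in between 0.045 and 0.1 m and linear speed of each of rod0, rod1, rod2, rod3 below 0.03 m/s and (angle between rod1's own x axis and vertical below 0.7 rad or angle between rod1's own x axis and vertical above 2.44 rad) and z of rod1 in the frame of cup_in between 0.045 and 0.1 m and (angle between rod2's own x axis and vertical below 0.7 rad or angle between rod2's own x axis and vertical above 2.44 rad) and z of rod2 in the frame of cup_in between 0.045 and 0.1 m and (angle between rod3's own x axis and vertical below 0.7 rad or angle between rod3's own x axis and vertical above 2.44 rad) and z of rod3 in the frame of cup_in between 0.045 and 0.1 m).
It fails at once if the bottle is moved by more than 30 mm (distance of bottle from where it was at the start of the episode above 0.03 m).
It fails at once if the tip box is moved by more than 30 mm (distance of tip_box from where it was at the start of the episode above 0.03 m).
It fails at once if the jar is moved by more than 30 mm (distance of jar from where it was at the start of the episode above 0.03 m).
It fails at once if the rack with its tubes is tipped up (angle between rack's own z axis and vertical above 0.35 rad).
Of rod0, rod1, rod2, rod3 only 2 to 4 are there at a start; the rules pass over those that are not, and their reading is None.
At some moment in a run one of rack, handle, rod0, rod1, rod2, rod3 may be knocked a few centimetres aside while the robot is not near it.
It also fails if it takes over 210 s, if anything falls off the work surface, if the arm or the gripper's body presses on something with over 40 N, if the wrist force passes 120 N, or if a joint passes its speed limit or range.

ROBOT

A 6-joint arm with a two-finger parallel gripper is mounted at the origin on the work surface. World frame = base frame: x ahead of the robot, y to its left, z up, the work surface at z = 0. Lengths are in mm, angles in rad, forces in N, time in s.
With the tool pointing down it reaches from about 350 to 775 mm from the base axis. Payload 5.5 kg.
Tool frame: the origin (TCP) lies midway between the tips of the shut fingers; the grasp point (between the pads) lies 19 mm behind it (robot.tcp_to_grasp is the z of the grasp point in the tool frame, in mm); z points along the fingers, y is the line along which they close (so a half turn about z gives the same grasp; the last joint's range is limited). The gripper opens to 85 mm and grips with 20 to 120 N. Pads are 22 mm wide; open, the fingers measure 114 mm over their backs; the gripper's body (76 mm by 85 mm) begins 54 mm behind the grasp point. The pads swing forward as they close: fully open they stand 13 mm farther back than shut.
Start: joints at [1.208, 0.313, 0.046, 1.304, 0, 1.431], TCP at [127.075, 560.824, 231.323] pointing down, gripper open.
Joint ranges: [-2.76, 2.76], [-0.86, 1.69], [-1.03, 1.26], [-2.2, 2.34], [-1.47, 1.5], [-3.14, 3.14]. Speed limits (rad/s): [2.57, 2.57, 3.14, 3.14, 3.14, 3.14].

INTERFACE

Orientations are given as [roll, pitch, yaw] about the fixed x, y, z axes, in that order (R = Rz(yaw) Ry(pitch) Rx(roll)).
In Python, from rig import robot, optics, hand_in gives the robot as it stands.
- The arm moves only by the tool drive_tool, never from a script. Its argument "commands" is a list of rows, each a list of 5 numbers: the finger opening in mm, from 0 to 85.4, then the shift along the tool's x, y, z in mm, then the turn about the tool's z in rad. A call has 1 to 8 rows; each row shifts and turns the commanded pose from where the row before left it, along the tool's axes as they then stand; what a row does not reach is not made up. A row lasts 1/8 s, in which the tool goes at most 62.5 mm and 10.7 degrees, less where a joint would pass 70% of its speed; a pose out of reach is approached as far as the arm can. A call is refused whole if a number of a shift passes 62.5 or a number of a turn 0.188, either way. A call with a gripper value outside its range is refused whole. The fingers move at their own pace and stop on an object; "newtons" is the grip in N (left out, the last holds). Time passes only in rows, so rows that do not move let the fingers close. It gives the time, the measured TCP pose, the force, the opening and the grip force at its end, in the units of the state.
- robot.read_state(): the state, without advancing time (a new reading comes with each control period).
- optics.capture(name): name is "scene" or "top" or "wrist"; returns a dict with "pixels" (384x512x3 uint8, red, green, blue), "z_map" (384x512 float32, mm along the optical axis (not along the pixel's ray), 0 where there is no reading), "fovy" (degrees; the focal length in pixels is half the picture's height over the tangent of half this angle, whatever the lens; pixels are square), "cx", "cy" (the principal point, pixels), "R" (3x3) and "t" (3): a world point X has camera coordinates R X + t. Camera axes: x right, y down, z forward; pixel columns grow to the right and rows downward; lengths in mm; the calibration is good to about 2 mm. A picture is of the moment at which its call begins.
- hand_in(): hands the job in; it is judged then, once.
The state is a dict: "time_s": time; "qpos": joint angles; "dq": joint speeds; "joint_torque": joint torques, N m; "tool_pos": TCP position; "ee_rot": TCP orientation; "wrist_force": force on the tool from outside, world axes, zero at the start; "torque": the same for the moment, N m; "width": finger opening in mm; "gripper_force": force on a finger pad.
Only numpy, scipy, OpenCV 4.12 (cv2) and the standard library are available. Lean on these libraries where they do the work, as an engineer would, in place of code of your own. Each camera call takes 0.05 s, during which the arm holds its last target. There are 200 camera calls.

## Working session

There is one attempt and no reset: what is moved stays moved. The work goes in short steps, Python scripts to look and compute and a tool call to move; the robot and the scene stay as the last step left them, time stands still between calls to the robot, and variables do not carry over. Pictures are saved under pics/ and viewed, at most 14 in all, crops included, and the job is handed in when it is done.

Besides the shell and the picture viewer there is one more tool, called as name(argument=value, ...), one argument or row to a line, values as JSON. drive_tool: Moves the arm, as the interface text tells. Its arguments: {"type":"object","properties":{"commands":{"type":"array"},"newtons":{"type":"number"}},"required":["commands"]}

```bash
ls; mkdir -p pics
cat > h.py <<'E'
import numpy as np, cv2
from rig import robot, optics, hand_in
def cap(n): return optics.capture(n)
def save(c,f,box=None,s=1):
    im=c["pixels"][:,:,::-1]
    if box: im=im[box[1]:box[3],box[0]:box[2]]
    cv2.imwrite(f,cv2.resize(im,None,fx=s,fy=s,interpolation=cv2.INTER_CUBIC))
def foc(c): return c["pixels"].shape[0]/2/np.tan(np.radians(c["fovy"])/2)
def ray(c,uv,z):
    "world points on plane z for pixels uv"
    uv=np.atleast_2d(np.asarray(uv,float)); f=foc(c); R=np.array(c["R"]); t=np.array(c["t"])
    d=np.c_[(uv[:,0]-c["cx"])/f,(uv[:,1]-c["cy"])/f,np.ones(len(uv))]@R
    o=-R.T@t
    return o+d*((z-o[2])/d[:,2])[:,None]
def cloud(c):
    h,w=c["z_map"].shape; u,v=np.meshgrid(np.arange(w),np.arange(h)); f=foc(c); z=c["z_map"]
    P=np.stack([(u-c["cx"])/f*z,(v-c["cy"])/f*z,z],-1)
    X=(P-np.array(c["t"]))@np.array(c["R"]); X[z==0]=np.nan
    return X
def proj(c,X):
    p=np.atleast_2d(X)@np.array(c["R"]).T+np.array(c["t"]); f=foc(c)
    return np.c_[p[:,0]/p[:,2]*f+c["cx"],p[:,1]/p[:,2]*f+c["cy"]]
E
python3 - <<'E'
from h import *
for n in("scene","top"):
    c=cap(n); save(c,f"pics/{n}0.png",s=1.56); np.save(n+"0.npy",c,allow_pickle=True); R=np.array(c["R"]);print(n,-R.T@np.array(c["t"]),c["fovy"],R[2])
print(robot.read_state())
E
```

```text
pics
scene [1121.61808343 -850.14856092  985.83258409] 46.138769914664614 [-0.42648685  0.59865607 -0.67802646]
top [ 181.7483372     4.01735063 1734.55317618] 42.237588975727455 [ 0.21014254  0.00362593 -0.97766403]
{'time_s': 0.1, 'qpos': array([1.20841185e+00, 3.13948673e-01, 4.50830340e-02, 1.30357997e+00,
       1.34093761e-05, 1.43116901e+00]), 'dq': array([ 0.00038691, -0.00254736,  0.00399213,  0.0017039 , -0.00247351,
       -0.00100907]), 'joint_torque': array([ 2.69803073e-03, -4.81724596e+01,  2.99245852e+01,  1.27570209e-02,
       -1.44819819e-04,  1.64955060e-05]), 'tool_pos': array([126.88817775, 560.3628408 , 230.48082324]), 'ee_rot': array([-3.13996129e+00, -2.42816517e-04,  2.91883528e+00]), 'wrist_force': array([ 0.36101513, -0.51024613, -0.44265551]), 'torque': array([ 0.02045251, -0.00881421,  0.00310083]), 'gripper_force': 0.0, 'width': 85.55158002030612}
```

View pics/top0.png

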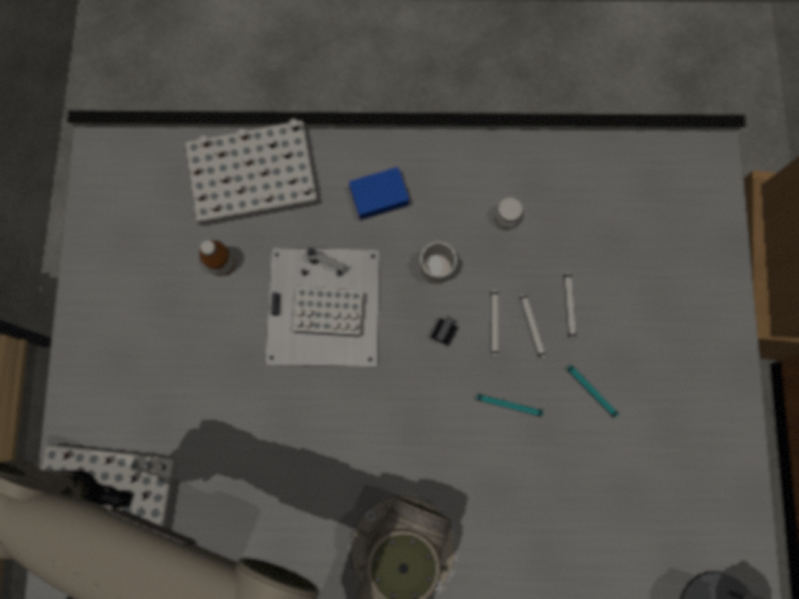

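View pics/scene0.png

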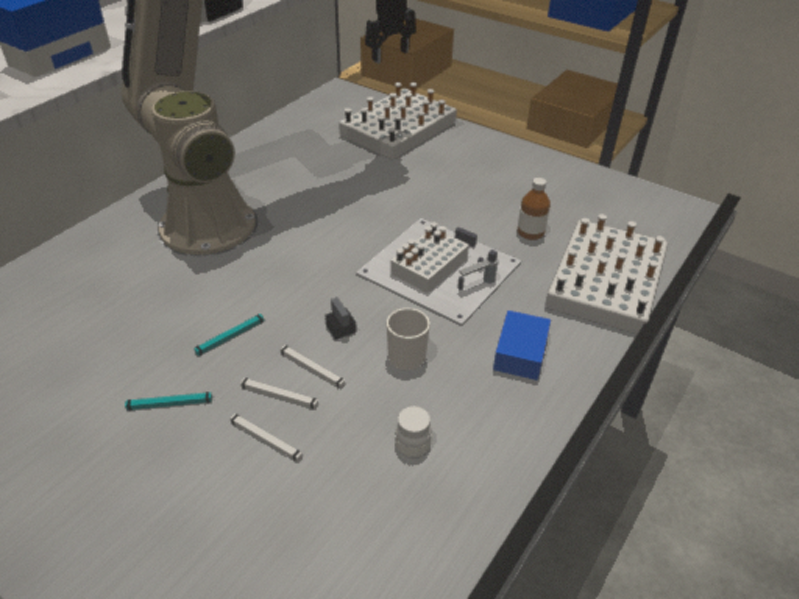

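The top view shows the deck at about (322,307), the rack on it at (328,312), the handle at (445,330), the cup at (438,260) and three white rods at (494,322), (532,326) and (570,306). The two turquoise rods are decoys. The clamp post is at (312,254), with its arm pointing to (345,270).

```bash
cat > m.py <<'E'
from h import *
c=np.load("top0.npy",allow_pickle=True).item()
im=c["pixels"].astype(int); X=cloud(c); hsv=cv2.cvtColor(c["pixels"],cv2.COLOR_RGB2HSV)
def comp(mask,z,box,amin=20,name=""):
    m=np.zeros(mask.shape,np.uint8); x0,y0,x1,y1=[int(b/1.5625) for b in box]; m[y0:y1,x0:x1]=mask[y0:y1,x0:x1]
    for k in cv2.findContours(m,cv2.RETR_EXTERNAL,cv2.CHAIN_APPROX_NONE)[0]:
        if cv2.contourArea(k)<amin: continue
        w=ray(c,k[:,0],z)[:,:2].astype(np.float32); r=cv2.minAreaRect(w); b=cv2.boxPoints(r)
        e0,e1=b[1]-b[0],b[2]-b[1]; e=e0 if np.linalg.norm(e0)>np.linalg.norm(e1) else e1
        print(name,np.round(r[0],1),np.round(r[1],1),"yaw long",round(float(np.arctan2(e[1],e[0])),3))
v=hsv[...,2]
print(np.unique(v[160:220,180:240]//10*10,return_counts=True), v[200,100],v[200,300])
comp((v>118),8,(255,235,395,380),500,"deck")
for i,b in enumerate([(480,280,510,365),(512,285,555,365),(555,265,590,345)]): comp((v>118),14,b,name="rod")
comp((v<60),30,(425,310,465,350),name="handle")
h=X[...,2]
comp((h>70)&(h<110),90,(410,230,470,290),name="cup")
comp((h>40)&(h<56),48,(275,280,375,345),name="rack")
E
python3 m.py
python3 - <<'E'
from h import *
c=np.load("top0.npy",allow_pickle=True).item(); save(c,"pics/deck.png",(160,150,310,250),5)
E
```

```text
(array([ 30,  40,  50,  60,  70,  80,  90, 100, 110, 120, 130], dtype=uint8), array([   1,   12,   19,   14,   30,   88,  262,  278,  420, 1547,  929])) 93 96
deck [523.9 184.9] [243.6 266.3] yaw long -0.012
rod [ 488.4 -204. ] [  7.1 117.8] yaw long -0.017
rod [ 483.4 -288.7] [119.   10.1] yaw long 0.292
rod [ 529.2 -375.8] [118.9  11.2] yaw long 0.036
handle [465.7 -89.3] [46.5 56.6] yaw long -0.458
cup [612.5 -74.4] [81.2 75.3] yaw long 0.002
rack [506.4 169.1] [150.  100.6] yaw long 1.515
```

View pics/deck.png

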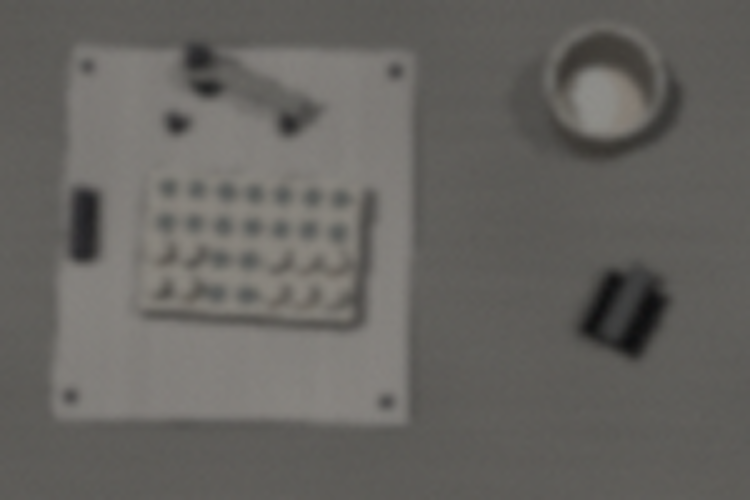

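drive_tool(
  commands=[
    [0,0,0,0,-0.117],
    [0,0,0,0,-0.117],
    [0,-40,-45,-10,0],
    [0,-40,-45,-10,0],
    [0,-40,-45,-10,0],
    [0,-40,-45,-10,0],
    [0,-40,-45,-10,0],
    [0,-40,-45,-10,0],
  ],
  newtons=20,
)

```text
time_s: 1.1
tool_pos: [370.9, 291.9, 291.4]
ee_rot: [3.142, -0.0, -3.13]
wrist_force: [0.8, 0.8, -0.0]
width: -0.2
gripper_force: 0.0
```

drive_tool(
  commands=[
    [0,-30,-45,0,0],
    [0,-30,-45,0,0],
    [0,-30,-45,0,0],
    [0,0,0,0,0],
  ],
)

```text
time_s: 1.6
tool_pos: [463.2, 156.6, 290.5]
ee_rot: [-3.141, -0.001, -3.136]
wrist_force: [0.0, -0.0, 0.0]
width: 0.2
gripper_force: 0.0
```

Run:
```python
from h import *
c=cap("wrist"); save(c,"pics/w1.png",s=1.56); np.save("w1.npy",c,allow_pickle=True)
R=np.array(c["R"]); print(-R.T@np.array(c["t"]),R[2]); s=robot.read_state(); print(s["tool_pos"],s["ee_rot"],s["wrist_force"])
t=np.load("top0.npy",allow_pickle=True).item(); print(ray(t,np.array([[214,255],[379,192],[510,212]])/1.5625,50))
```

```text
[395.03185689 156.91602937 432.81602146] [ 2.64162557e-01  4.42788599e-04 -9.64478070e-01]
[462.0638331  158.09325978 290.64402312] [ 3.14149557e+00 -1.40627671e-03 -3.13422627e+00] [-0.18018022  0.0772754   0.45641099]
[[ 630.9830089   428.68349342   50.        ]
 [ 782.41798714   60.44310831   50.        ]
 [ 736.75924099 -237.50986778   50.        ]]
```

View pics/w1.png

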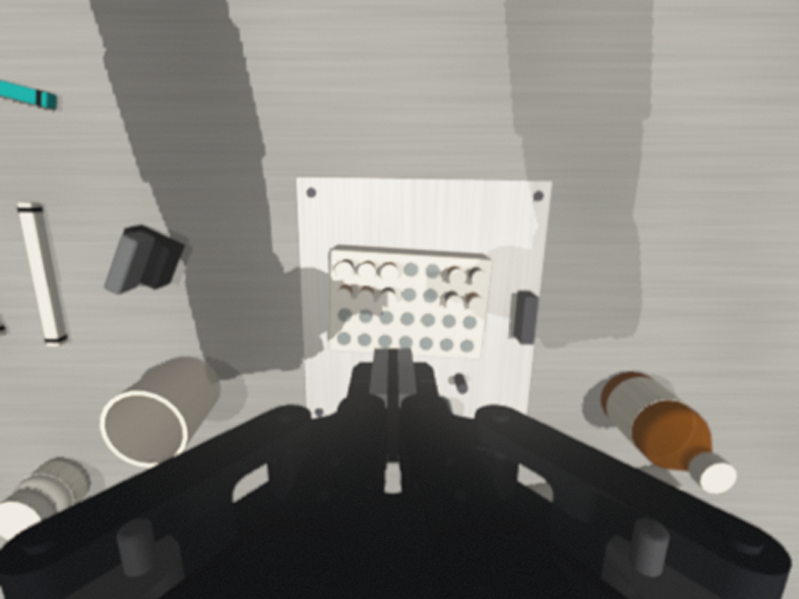

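The wrist view shows the deck's near corners at (297,178) and (551,182). The rack's top corners are at (332,247), (491,259), (480,357) and (329,349), and the end stop is at (524,317). The handle is at (145,260).

Run:
```python
from h import *
c=np.load("w1.npy",allow_pickle=True).item(); k=1.5625
print("deckcorn",ray(c,np.array([[297,178],[551,182],[528,415],[305,408]])/k,8).round(1))
print("screws",ray(c,np.array([[311,192],[538,195],[319,411]])/k,8).round(1))
print("rack",ray(c,np.array([[332,249],[491,260],[479,357],[329,349]])/k,48).round(1))
print("stop top face edge",ray(c,np.array([[518,292],[516,338]])/k,36).round(1))
print("stop foot",ray(c,np.array([[514,341]])/k,8).round(1))
print("dowel top",ray(c,np.array([[458,377]])/k,36).round(1), ray(c,np.array([[463,390]])/k,8).round(1))
print(foc(c))
X=cloud(c)
# deck plane & rack top segmentation by depth
h=X[...,2]
for lo,hi,z,nm in((40,54,48,"rack"),(4,13,8,"deck")):
    m=((h>lo)&(h<hi)).astype(np.uint8); m[:, :185]=0; m[:,360:]=0; m[235:]=0
    kk=max(cv2.findContours(m,cv2.RETR_EXTERNAL,cv2.CHAIN_APPROX_NONE)[0],key=cv2.contourArea)
    w=ray(c,kk[:,0],z)[:,:2].astype(np.float32); r=cv2.minAreaRect(w); print(nm,r,w.min(0),w.max(0))
```

```text
deckcorn [[390.8  64.    8. ]
 [393.5 309.8   8. ]
 [646.5 310.    8. ]
 [638.8  59.2   8. ]]
screws [[403.9  76.9   8. ]
 [405.8 298.4   8. ]
 [642.5  74.7   8. ]]
rack [[453.5 101.3  48. ]
 [463.  247.3  48. ]
 [559.3 241.9  48. ]
 [551.5  95.1  48. ]]
stop top face edge [[496.4 278.3  36. ]
 [543.8 280.3  36. ]]
stop foot [[557.7 287.1   8. ]]
dowel top [[586.6 224.3  36. ]] [[615.8 235.3   8. ]]
270.5874741198423
rack ((507.8321533203125, 171.43218994140625), (149.0911102294922, 100.31474304199219), 86.64183044433594) [454.36115  94.22872] [561.80615 248.55786]
deck ((489.8529052734375, 185.58541870117188), (248.62203979492188, 197.52664184570312), 89.40090942382812) [390.6011    60.419888] [587.3237  310.85718]
```

drive_tool(
  commands=[
    [0,31,20,0,0.018],
    [0,0,0,52,0],
    [0,0,0,52,0],
    [0,0,0,52,0],
    [0,0,0,52,0],
    [0,0,0,40,0],
    [0,0,0,9,0],
    [0,0,0,0,0],
  ],
)

```text
time_s: 2.65
tool_pos: [430.0, 179.9, 34.7]
ee_rot: [3.141, -0.001, 3.136]
wrist_force: [0.8, 0.2, 0.2]
width: 0.2
gripper_force: 0.0
```

drive_tool(
  commands=[
    [0,-10,0,0,0],
    [0,-8,0,0,0],
    [0,-6,0,0,0],
    [0,-6,0,0,0],
    [0,-6,0,0,0],
    [0,-5,0,0,0],
    [0,-4,0,0,0],
    [0,0,0,0,0],
  ],
)

```text
time_s: 3.65
tool_pos: [474.4, 178.8, 34.7]
ee_rot: [3.141, -0.003, 3.135]
wrist_force: [-5.6, -0.6, 3.4]
width: 0.2
gripper_force: 2.6
```

drive_tool(
  commands=[
    [0,-3,0,0,0],
    [0,-3,0,0,0],
    [0,-2,0,0,0],
    [0,0,0,0,0],
  ],
)

```text
time_s: 4.15
tool_pos: [481.2, 178.7, 34.5]
ee_rot: [3.142, -0.004, 3.135]
wrist_force: [-7.5, 0.3, 6.2]
width: -0.1
gripper_force: 3.9
```

drive_tool(
  commands=[
    [0,-2,0,0,0],
    [0,0,0,0,0],
    [0,0,0,0,0],
  ],
)

```text
time_s: 4.53
tool_pos: [481.3, 178.6, 34.4]
ee_rot: [-3.141, -0.008, 3.135]
wrist_force: [-12.5, 0.5, 10.4]
width: -0.0
gripper_force: 6.0
```

drive_tool(
  commands=[
    [0,28,0,0,0],
    [0,0,-58,0,0],
    [0,0,-58,0,0],
    [0,-46,0,0,0],
    [0,-46,0,0,0],
    [0,0,0,0,0],
    [0,0,0,0,0],
  ],
)

```text
time_s: 5.4
tool_pos: [548.3, 62.2, 34.3]
ee_rot: [3.142, -0.001, 3.135]
wrist_force: [-1.3, -0.6, -0.2]
width: -0.2
gripper_force: 0.0
```

drive_tool(
  commands=[
    [0,0,10,0,0],
    [0,0,8,0,0],
    [0,0,6,0,0],
    [0,0,6,0,0],
    [0,0,6,0,0],
    [0,0,6,0,0],
    [0,0,4,0,0],
    [0,0,0,0,0],
  ],
)

```text
time_s: 6.4
tool_pos: [549.1, 109.0, 34.4]
ee_rot: [3.141, 0.0, 3.135]
wrist_force: [1.2, -1.1, 0.4]
width: -0.1
gripper_force: 0.6
```

drive_tool(
  commands=[
    [0,0,4,0,0],
    [0,0,4,0,0],
    [0,0,3,0,0],
    [0,0,0,0,0],
    [0,0,0,0,0],
  ],
)

```text
time_s: 7.02
tool_pos: [549.1, 119.8, 34.4]
ee_rot: [3.141, 0.0, 3.135]
wrist_force: [0.6, -1.2, 0.8]
width: 0.1
gripper_force: 1.0
```

drive_tool(
  commands=[
    [0,0,2,0,0],
    [0,0,2,0,0],
    [0,0,0,0,0],
    [0,0,0,0,0],
  ],
)

```text
time_s: 7.52
tool_pos: [549.0, 121.4, 34.4]
ee_rot: [-3.138, -0.0, 3.133]
wrist_force: [-1.1, -10.1, 2.8]
width: -0.0
gripper_force: 5.2
```

drive_tool(
  commands=[
    [0,0,-20,0,0],
    [0,52,0,0,0],
    [0,52,0,0,0],
    [0,0,50,0,0],
    [0,0,45,0,0],
    [0,-15,0,0,0],
    [0,-10,0,0,0],
    [0,0,0,0,0],
  ],
)

```text
time_s: 8.52
tool_pos: [471.5, 197.9, 34.1]
ee_rot: [3.141, -0.0, 3.133]
wrist_force: [0.0, 0.3, -0.0]
width: 0.5
gripper_force: 0.0
```

drive_tool(
  commands=[
    [0,-5,0,0,0],
    [0,-4,0,0,0],
    [0,-3,0,0,0],
    [0,0,0,0,0],
    [0,0,0,0,0],
  ],
)

```text
time_s: 9.15
tool_pos: [478.5, 197.8, 33.7]
ee_rot: [-3.14, -0.007, 3.135]
wrist_force: [-8.3, -2.4, 7.0]
width: -0.2
gripper_force: 4.4
```

drive_tool(
  commands=[
    [0,-2,0,0,0],
    [0,-1,0,0,0],
    [0,0,0,0,0],
    [0,0,0,0,0],
  ],
)

```text
time_s: 9.65
tool_pos: [479.8, 197.5, 33.6]
ee_rot: [-3.14, -0.01, 3.135]
wrist_force: [-13.8, -2.5, 10.6]
width: 0.4
gripper_force: 6.6
```

drive_tool(
  commands=[
    [0,30,0,0,0],
    [0,0,-10,-50,0],
    [0,0,-30,-54,0],
    [0,0,-30,-54,0],
    [0,0,-30,-54,0],
    [0,0,-40,-40,0],
    [0,0,-10,0,0],
    [85,0,0,0,0],
  ],
)

```text
time_s: 10.65
tool_pos: [454.3, 48.5, 285.7]
ee_rot: [3.141, -0.001, 3.133]
wrist_force: [-0.8, 1.2, 0.4]
width: 17.0
gripper_force: 0.0
```

Run:
```python
from h import *
c=cap("wrist"); save(c,"pics/w2.png",s=1.56); np.save("w2.npy",c,allow_pickle=True)
s=robot.read_state(); print(s["tool_pos"],s["ee_rot"])
```

```text
[453.84857205  49.07878063 285.04255123] [ 3.14092765e+00 -2.00150346e-03  3.13397766e+00]
```

View pics/w2.png

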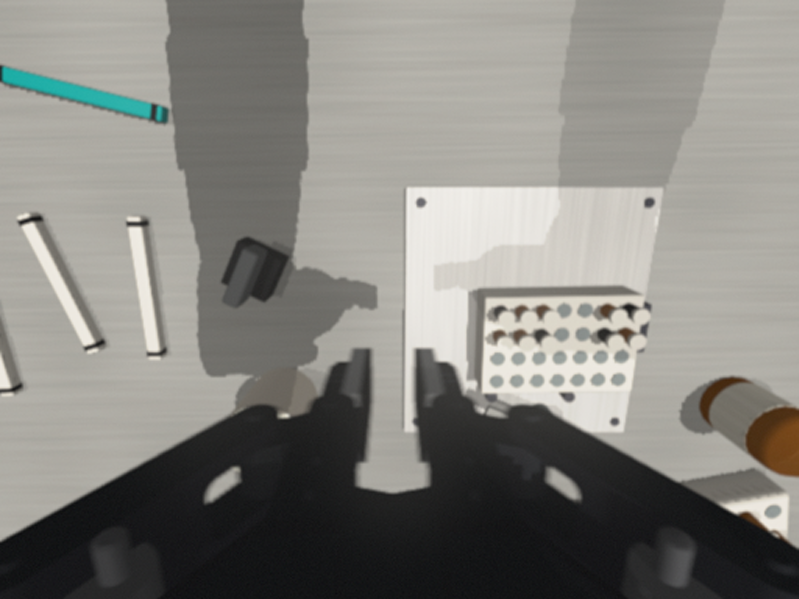

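The rack looks square on the deck and up against the dowel at (567,396) and the stop at (640,325). The handle is at (250,270), with its bar leaning from (235,305) to (262,250).

```bash
cat > seg.py <<'E'
from h import *
def rect(c,lo,hi,z,box,name):
    h=cloud(c)[...,2]; m=np.zeros(h.shape,np.uint8); x0,y0,x1,y1=[int(b/1.5625) for b in box]
    m[y0:y1,x0:x1]=((h>lo)&(h<hi))[y0:y1,x0:x1]
    k=max(cv2.findContours(m,cv2.RETR_EXTERNAL,cv2.CHAIN_APPROX_NONE)[0],key=cv2.contourArea)
    w=ray(c,k[:,0],z)[:,:2].astype(np.float32); r=cv2.minAreaRect(w); b=cv2.boxPoints(r)
    e0,e1=b[1]-b[0],b[2]-b[1]; e=e0 if np.linalg.norm(e0)>np.linalg.norm(e1) else e1
    print(name,np.round(r[0],1),np.round(r[1],1),"yaw",round(float(np.arctan(e[1]/e[0])),3)); return r,w
E
python3 - <<'E'
from seg import *
c=np.load("w2.npy",allow_pickle=True).item()
rect(c,42,54,48,(450,270,690,400),"rack")
rect(c,4,13,8,(390,170,690,350),"deck")
rect(c,56,70,62,(200,220,310,330),"bar")
rect(c,20,70,31,(200,220,310,330),"handle all")
h=cloud(c)[...,2]
for v in range(145,200,4): print(v,h[v,140:188:4].round(0))
X=cloud(c); m=(h[145:200,140:190]>55)&(h[145:200,140:190]<70); P=X[145:200,140:190][m]; print(P[:,:2].mean(0),len(P))
t=cap("top"); s=cap("scene"); np.save("top1.npy",t,allow_pickle=True); np.save("scene1.npy",s,allow_pickle=True)
rect(t,42,56,48,(275,265,375,345),"rack top")
rect(t,56,75,62,(420,305,470,355),"bar top")
E
```

```text
rack [538.6 208.6] [100.9 150.2] yaw -1.561
deck [474.5 185.3] [249.  165.6] yaw 1.561
bar [467.1 -86.1] [16.5 55.9] yaw -0.467
handle all [474.1 -89.6] [47.  67.5] yaw -0.463
145 [ 1.  1.  0.  2.  1.  1. -1.  1. -0.  0. -1.  0.]
149 [-1. -0. -1. -0. -0.  1. -1.  0. -1. -1. -1.  1.]
153 [-0.  0.  1. -0. 16.  3.  0. -2.  1.  0.  0. -0.]
157 [ 0. -0. -1. 30. 30. 25. 35.  4. -0.  0.  1.  1.]
161 [-1. -1. -1. 29. 62. 60. 52. 43. 14.  5. -1. -0.]
165 [ 1. -1. 30. 30. 62. 61. 62. 44. 30. 26. 18.  5.]
169 [-1. -1. 29. 62. 61. 61. 59. 33. 30. 30. 27.  1.]
173 [-1. -0. 30. 62. 62. 61. 48. 29. 30. 29. 13. -1.]
177 [-1. 31. 58. 60. 61. 60. 39. 29. 29. 30. -0. -0.]
181 [nan 30. 62. 63. 61. 52. 31. 30. 30. 17. -0.  1.]
185 [-1. -1. 62. 62. 62. 42. 31. 31. 30.  1. -2. -0.]
189 [-0. 62. 61. 61. 57. 31. 30. 30. 23. -0. -1. -0.]
193 [-1. 61. 62. 60. 46.  0.  0. 29. -0. -2. -0.  1.]
197 [ 1.  1. -1. 60. -2. -0.  0. -1. -1. -1. -0. -0.]
[466.72617514 -86.25167788] 472
rack top [537.2 225.4] [ 99.3 119. ] yaw -1.563
bar top [465.6 -89.3] [13.7 54.2] yaw -0.46
```

Run:
```python
from h import *
s=np.load("scene1.npy",allow_pickle=True).item(); save(s,"pics/s1.png",(225,140,335,210),7)
w=np.load("w2.npy",allow_pickle=True).item(); save(w,"/tmp/w2c.png",(290,170,430,280),5)
for a,b in (((75,-35),"a"),((75,45),"b")):
    th=-0.0098; p=np.array([526.5,186])+np.array([a[0]*np.cos(th)-a[1]*np.sin(th),a[0]*np.sin(th)+a[1]*np.cos(th)])
    for z in(8,36): print(b,p,((proj(s,[*p,z])-[225,140])*7).round(),(proj(w,[*p,z])*1.5625).round())
```

```text
a [601.15340402 150.26669245] [[490. 309.]] [[487. 386.]]
a [601.15340402 150.26669245] [[495. 263.]] [[493. 399.]]
b [601.93739147 230.26285088] [[577. 221.]] [[560. 386.]]
b [601.93739147 230.26285088] [[583. 176.]] [[571. 399.]]
```

View pics/s1.png

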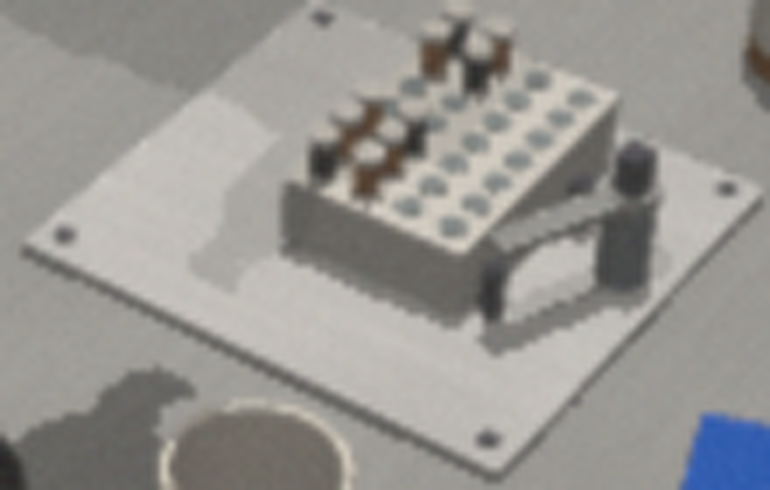

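Run:
```python
from seg import *
for n in("scene0","scene1"):
    s=np.load(n+".npy",allow_pickle=True).item()
    rect(s,43,53,48,(380,210,485,300),n+" rack")
    rect(s,4,12,8,(340,200,540,330),n+" deck")
s=np.load("scene1.npy",allow_pickle=True).item()
f=lambda u,v,z: ray(s,[[225+u/7,140+v/7]],z)[0].round(1)
print("rack top corners",f(285,182,48),f(470,250,48),f(617,97,48))
print("deck corners",f(25,248,8),f(497,470,8),f(766,192,8))
print("doweltop a",f(493,258,36),"b",f(578,180,36))
print("post foot",f(622,285,8))
```

```text
scene0 rack [512.  167.1] [155.7 105.1] yaw 1.518
scene0 deck [527.7 186.6] [285.6 274.3] yaw 0.006
scene1 rack [541.1 204.6] [102.7 157.1] yaw -1.544
scene1 deck [526.  182.6] [275.7 282.7] yaw -0.026
rack top corners [496.8 130.3  48. ] [593.6 139.   48. ] [591.2 279.8  48. ]
deck corners [397.   57.1   8. ] [660.2  58.6   8. ] [665.7 304.    8. ]
doweltop a [598.5 153.   36. ] b [601.5 226.3  36. ]
post foot [643.  201.4   8. ]
```

drive_tool(
  commands=[
    [0,4,60,0,0],
    [0,0,60,0,0],
    [0,0,61,30,0],
    [0,0,0,55,0],
    [0,0,0,55,0],
    [0,0,0,55,0],
    [0,0,0,50,0],
    [0,0,0,6,0],
  ],
)

```text
time_s: 11.8
tool_pos: [447.0, 224.7, 33.6]
ee_rot: [-3.139, -0.009, 3.136]
wrist_force: [-0.7, 0.1, 0.2]
width: 0.2
gripper_force: 0.0
```

drive_tool(
  commands=[
    [0,-15,0,0,0],
    [0,-10,0,0,0],
    [0,-4,0,0,0],
    [0,-3,0,0,0],
    [0,-3,0,0,0],
    [0,0,0,0,0],
    [0,0,0,0,0],
  ],
)

```text
time_s: 12.68
tool_pos: [485.3, 225.3, 38.7]
ee_rot: [3.14, -0.002, 3.135]
wrist_force: [-6.6, 1.0, 4.6]
width: 0.2
gripper_force: 3.4
```

drive_tool(
  commands=[
    [0,-2,0,5,0],
    [0,-2,0,0,0],
    [0,0,0,0,0],
    [0,0,0,0,0],
  ],
)

```text
time_s: 13.18
tool_pos: [485.3, 224.9, 33.0]
ee_rot: [3.141, -0.009, 3.136]
wrist_force: [-14.7, 1.4, 10.0]
width: -0.1
gripper_force: 7.5
```

drive_tool(
  commands=[
    [0,-1.5,0,0,0],
    [0,0,0,0,0],
    [0,0,0,0,0],
  ],
)

```text
time_s: 13.55
tool_pos: [485.3, 224.9, 33.1]
ee_rot: [3.141, -0.012, 3.136]
wrist_force: [-18.5, 1.1, 13.2]
width: 0.1
gripper_force: 9.4
```

drive_tool(
  commands=[
    [0,35,0,0,0],
    [0,0,-62,0,0],
    [0,0,-62,0,0],
    [0,-50,0,0,0],
    [0,-45,0,0,0],
    [0,0,8,0,0],
    [0,0,6,0,0],
    [0,0,0,0,0],
  ],
)

```text
time_s: 14.55
tool_pos: [550.2, 115.1, 32.9]
ee_rot: [-3.142, -0.001, 3.136]
wrist_force: [0.3, 0.1, -0.5]
width: 0.2
gripper_force: 0.0
```

drive_tool(
  commands=[
    [0,0,3,0,0],
    [0,0,3,0,0],
    [0,0,2,0,0],
    [0,0,0,0,0],
    [0,0,0,0,0],
  ],
)

```text
time_s: 15.18
tool_pos: [550.9, 121.2, 32.9]
ee_rot: [-3.139, -0.001, 3.134]
wrist_force: [-1.7, -5.9, 3.5]
width: -0.2
gripper_force: 2.7
```

drive_tool(
  commands=[
    [0,0,2,0,0],
    [0,0,1,0,0],
    [0,0,0,0,0],
    [0,0,0,0,0],
  ],
)

```text
time_s: 15.68
tool_pos: [550.9, 121.3, 32.9]
ee_rot: [-3.133, -0.001, 3.132]
wrist_force: [-2.9, -14.2, 4.3]
width: -0.4
gripper_force: 7.4
```

drive_tool(
  commands=[
    [0,0,-15,0,0],
    [0,40,-10,-50,0],
    [0,60,-10,-60,0],
    [0,0,-30,-60,0],
    [0,0,-30,-60,0],
    [85,0,0,-20,0],
    [85,0,0,0,0],
  ],
)

```text
time_s: 16.55
tool_pos: [469.6, 37.8, 258.3]
ee_rot: [3.141, 0.004, 3.134]
wrist_force: [0.1, 0.6, -0.4]
width: 35.8
gripper_force: 0.0
```

Run:
```python
from seg import *
w=cap("wrist");s=cap("scene");np.save("w3.npy",w,allow_pickle=True);np.save("scene2.npy",s,allow_pickle=True)
print(robot.read_state()["tool_pos"])
rect(w,42,54,48,(450,240,690,400),"rack")
rect(w,4,13,8,(390,150,690,350),"deck")
rect(w,56,70,62,(150,180,340,350),"bar")
rect(s,43,53,48,(380,210,485,300)," rack")
h=cloud(w)[...,2]; print(np.nanmax(h[100:220,60:180]))
save(s,"pics/s2.png",(225,140,335,210),7)
```

```text
[468.04956147  38.34608039 255.63481858]
rack [544.  208.6] [150.6  98.5] yaw 1.562
deck [477.4 185.1] [249.1 171.2] yaw 1.562
bar [467.1 -86. ] [16.5 56.3] yaw -0.47
 rack [547.9 203.6] [103.2 159.6] yaw -1.566
63.68401162814904
```

View pics/s2.png

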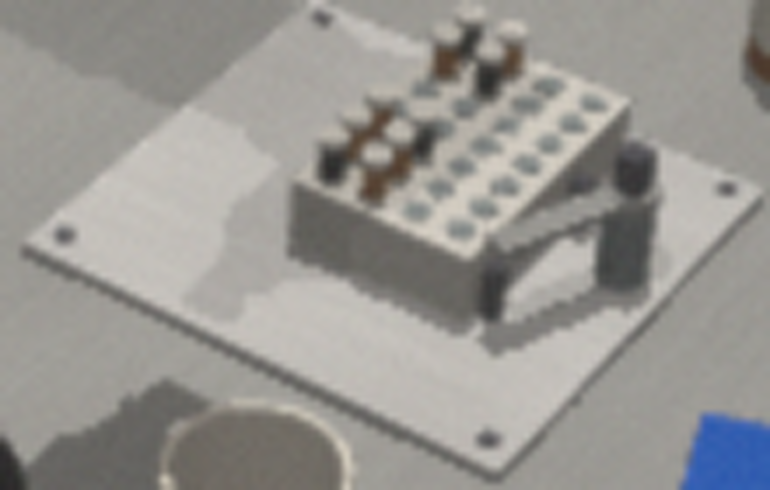

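drive_tool(
  commands=[
    [85,0,-42,40,0],
    [85,0,-42,40,0],
    [85,0,-41,40,0],
    [85,0,0,20,0.153],
    [85,0,0,0,0.153],
    [85,0,0,0,0.153],
    [85,0,0,0,0],
  ],
)

```text
time_s: 17.52
tool_pos: [466.3, -86.0, 114.8]
ee_rot: [-3.142, -0.004, 2.678]
wrist_force: [-0.1, 0.1, -0.4]
width: 85.0
gripper_force: 0.0
```

Run:
```python
from seg import *
w=cap("wrist");np.save("w4.npy",w,allow_pickle=True)
s=robot.read_state();print(s["tool_pos"],s["ee_rot"],s["qpos"])
rect(w,57,68,62,(250,200,550,500),"bar")
save(w,"pics/w4.png",s=1.2)
for z in (30,62): print(proj(w,[*s["tool_pos"][:2],z])*1.2)
```

```text
[466.53225128 -86.08371598 115.15183546] [-3.14153432e+00 -2.85086456e-03  2.67933305e+00] [-3.52070875e-01  1.93859972e-01 -4.08320455e-01  9.71455890e-01
  2.55516600e-04  1.10188287e-01]
bar [466.5 -87.3] [15.6 54.9] yaw -0.472
[[301.95776824 238.15331203]]
[[301.97440575 252.63181138]]
```

View pics/w4.png

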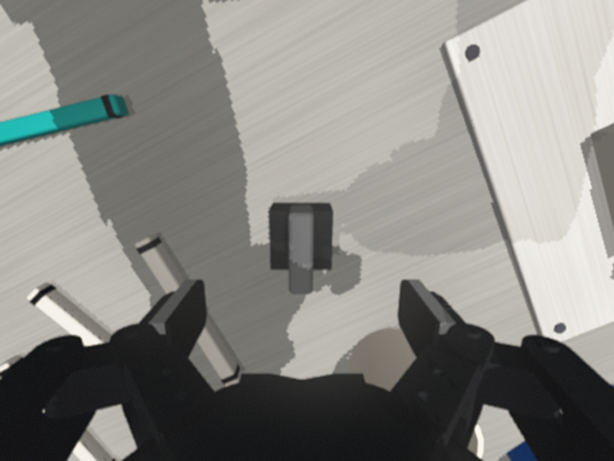

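The view shows the bar centred at (301,250) between the open fingertips at (205,285) and (402,285), so I'm going down to grasp it.

drive_tool(
  commands=[
    [85,0,0,40,0],
    [85,0,0,30,0],
    [85,0,0,9,0],
    [85,0,0,0,0],
    [10,0,0,0,0],
    [10,0,0,0,0],
    [10,0,0,0,0],
    [10,0,0,0,0],
  ],
  newtons=60,
)

```text
time_s: 18.58
tool_pos: [467.8, -87.0, 38.0]
ee_rot: [3.142, 0.001, 2.676]
wrist_force: [-0.8, 0.6, 2.9]
width: 14.9
gripper_force: 59.9
```

drive_tool(
  commands=[
    [10,0,0,0,0],
    [10,0,0,-25,0],
    [10,0,0,-50,0],
    [10,0,0,-50,0],
    [10,0,0,0,-0.15],
    [10,0,0,0,-0.15],
    [10,0,0,0,-0.15],
    [10,0,0,0,0],
  ],
)

```text
time_s: 19.58
tool_pos: [467.3, -86.7, 162.3]
ee_rot: [3.141, -0.001, 3.124]
wrist_force: [0.7, 0.1, -2.1]
width: 15.0
gripper_force: 59.4
```

drive_tool(
  commands=[
    [10,-25,42,-8,0],
    [10,-25,42,-8,0],
    [10,-25,42,-8,0],
    [10,-25,42,-8,0],
    [10,-20,42,-8,0],
    [10,0,0,0,0],
    [10,0,0,0,0],
  ],
)

```text
time_s: 20.45
tool_pos: [590.3, 121.2, 201.8]
ee_rot: [-3.141, -0.002, 3.125]
wrist_force: [-0.0, -0.6, -0.4]
width: 15.0
gripper_force: 59.4
```

Run:
```python
from seg import *
w=cap("wrist");np.save("w5.npy",w,allow_pickle=True)
s=robot.read_state();print(s["tool_pos"],s["ee_rot"])
save(w,"pics/w5.png",s=1.56)
print(proj(w,[636,209,82])*1.5625)
```

```text
[590.14929446 120.67120828 201.96357146] [-3.14127662e+00 -1.60500561e-03  3.12412091e+00]
[[524.91276335 357.40026973]]
```

View pics/w5.png

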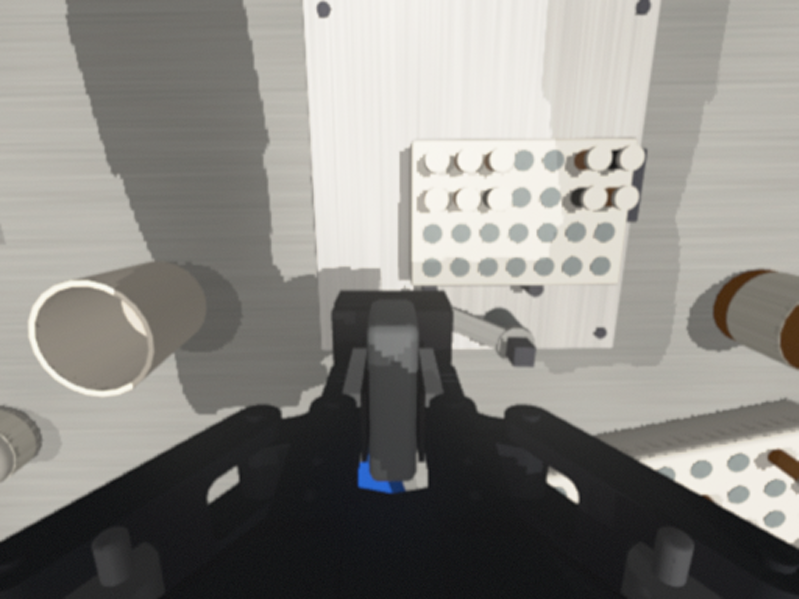

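The view shows the held hub's near-bottom edge from (334,292) to (452,292), and the square shaft top at about (522,353).

Run:
```python
from seg import *
w=np.load("w5.npy",allow_pickle=True).item()
k=1.5625
r,c=rect(w,77,87,82,(490,320,560,380),"shaft top")
h=cloud(w)[...,2]; X=cloud(w)
for v in range(214,240,2): print(v,h[v,322:350:2].round(0))
print("hub rows")
for v in range(184,212,2): print(v,h[v,[220,228,270,276,280]].round(0),X[v,228,:2].round(1))
g=w["pixels"][:,:,0]
print(g[200,205:225],g[200,278:300]); print(g[180:200,230])
f=lambda u,v,z: ray(w,[[u/k,v/k]],z)[0].round(1)
print("bottom edge",f(334,292,164),f(452,292,164))
save(w,"pics/w5c.png",(195,175,365,260),4.7)
```

```text
shaft top [635.2 208.4] [15.5 15.7] yaw -0.018
214 [61. 61. 62. 61. 63. 61. 62. 61. 61. 61.  8.  6.  8.  8.]
216 [61. 62. 62. 65. 63. 62. 62. 61. 62. 62.  7.  7.  8.  9.]
218 [61. 62. 66. 68. 68. 68. 68. 68. 68. 63. 62.  8.  8.  7.]
220 [62. 62. 68. 76. 76. 74. 74. 74. 74. 73. 61.  8.  8.  7.]
222 [63. 63. 68. 75. 80. 79. 80. 81. 79. 79. 80.  8.  8.  7.]
224 [61. 61. 69. 75. 81. 82. 82. 82. 82. 82. 81. -0. -1. -2.]
226 [61. 61. 70. 76. 81. 81. 83. 82. 81. 81. 81. -0. -0. -1.]
228 [62. 62. 68. 77. 81. 80. 82. 81. 82. 81. 81. -0. -2. -2.]
230 [62. 62. 70. 77. 81. 81. 82. 82. 83. 81. 82. -0.  1. -0.]
232 [-1. -1. 61. 77. 81. 82. 82. 83. 81. 82. 81. -1. -1. -1.]
234 [-1. -1. -0. -1. 82. 82. 83. 82. 82. 82. 81. -1. -0. -0.]
236 [ 0. -1.  1. -0. -0.  1. -0. -1.  0. -0. -0. -0.  1. -1.]
238 [-2. -1.  1.  0.  0. -1. -0. -0. -1. -1. -1. -1. -1. -0.]
hub rows
184 [ 8.  7. 27. 35. 35.] [604.1  91.3]
186 [  7. 164. 164. 163. 164.] [567.4 106. ]
188 [169. 169. 169. 171. 170.] [567.5 106.4]
190 [173. 174. 173. 174. 174.] [567.5 106.8]
192 [180. 180. 180. 180. 179.] [567.4 107.2]
194 [184. 184. 184. 184. 185.] [567.6 107.6]
196 [189. 189. 188. 188. 188.] [567.3 108. ]
198 [192. 193. 191. 193. 193.] [567.4 108.4]
200 [193.  nan 193. 193. 192.] [nan nan]
202 [193. 194. 193. 194. 194.] [569.5 108.4]
204 [193. 192. 194. 194. 192.] [571.3 108.2]
206 [193. 192. 193. 194. 194.] [572.5 108.1]
208 [193. 192. 194. 195. 194.] [573.7 108.1]
210 [194. 194. 194. 193. 194.] [574.3 108.2]
[143 151 152 151 150 148 142 103  65  57  57  58  58  57  59  58  58  59
  59  59] [ 65  64  64  65  64  64  64  65  66  67  63  72 114 166 178 173 170 162
 152 138 128 133]
[156 155 155 156 154 136  96  64  56  57  57  56  55  54  54  56  53  52
  53  53]
bottom edge [567.9  96.1 164. ] [568.8 148.  164. ]
```

View pics/w5c.png

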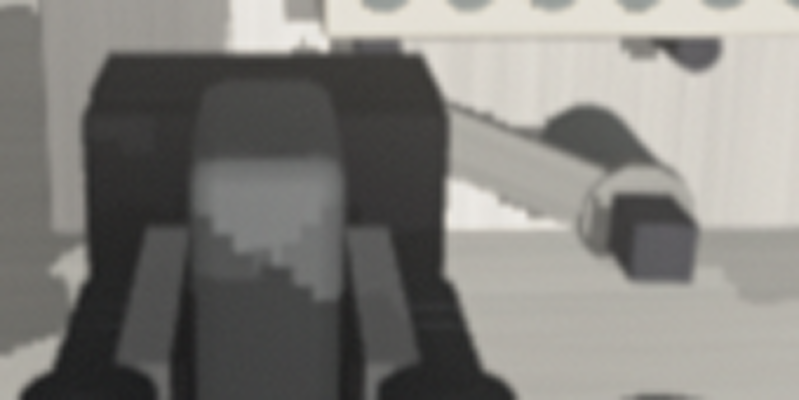

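Run:
```python
from seg import *
w=np.load("w5.npy",allow_pickle=True).item()
f=lambda u,v,z: ray(w,[[u,v]],z)[0].round(1)
print("hub top",f(212.3-.0,200,193.5),f(290,200,193.5),f(251.2,200,193.5))
print("shaft top corners",f(329.5,222.3,82),f(341.0,222.3,82),f(342.3,234.6,82),f(331,234.6,82))
```

```text
hub top [568.3  99.2 193.5] [569.1 144.5 193.5] [568.7 121.9 193.5]
shaft top corners [628.7 201.9  82. ] [628.9 213.8  82. ] [642.8 216.1  82. ] [642.6 204.2  82. ]
```

drive_tool(
  commands=[
    [10,-22,44,0,0],
    [10,-21.8,43.9,0,0],
    [10,0,0,35,0],
    [10,0,0,30,0],
    [10,0,0,8,0],
    [10,0,0,0,0],
    [10,0,0,0,0],
  ],
)

```text
time_s: 21.38
tool_pos: [637.0, 208.1, 131.4]
ee_rot: [3.141, 0.003, 3.125]
wrist_force: [0.4, 0.5, -1.3]
width: 14.8
gripper_force: 59.5
```

drive_tool(
  commands=[
    [10,0,0,0,0],
    [10,0,0,0,0],
  ],
)

```text
time_s: 21.62
tool_pos: [636.5, 208.5, 130.6]
ee_rot: [3.141, 0.001, 3.126]
wrist_force: [0.4, -0.5, -1.7]
width: 15.0
gripper_force: 59.5
```

drive_tool(
  commands=[
    [10,0.9,-0.5,0,0],
    [10,0,0,4,0],
    [10,0,0,4,0],
    [10,0,0,3,0],
    [10,0,0,2,0],
    [10,0,0,2,0],
    [10,0,0,0,0],
    [10,0,0,0,0],
  ],
)

```text
time_s: 22.62
tool_pos: [635.1, 208.2, 114.4]
ee_rot: [3.141, -0.0, 3.126]
wrist_force: [0.1, 1.4, -2.6]
width: 15.0
gripper_force: 59.3
```

drive_tool(
  commands=[
    [10,0,0,4,0],
    [10,0,0,4,0],
    [10,0,0,3,0],
    [10,0,0,2,0],
    [10,0,0,1,0],
    [10,0,0,0,0],
    [10,0,0,0,0],
    [10,0,0,0,0],
  ],
)

```text
time_s: 23.62
tool_pos: [635.1, 208.1, 100.5]
ee_rot: [3.141, -0.0, 3.126]
wrist_force: [0.5, 4.0, -1.0]
width: 14.6
gripper_force: 59.6
```

drive_tool(
  commands=[
    [10,0,0.6,1,0],
    [10,0,0,0,0],
    [10,0,0,0,0.12],
    [10,0,0,0,0.12],
    [10,0,0,0,0.12],
    [10,0,0,0,0.12],
    [10,0,0,0,0.12],
    [10,0,0,0,0],
  ],
)

```text
time_s: 24.62
tool_pos: [635.9, 209.7, 100.0]
ee_rot: [3.139, 0.0, 2.526]
wrist_force: [1.7, 5.9, 0.6]
width: 14.6
gripper_force: 59.7
```

drive_tool(
  commands=[
    [10,0,0,0,0.12],
    [10,0,0,0,0.12],
    [10,0,0,0,0.12],
    [10,0,0,0,0.12],
    [10,0,0,0,0.12],
    [10,0,0,0,0],
    [10,0,0,0,0],
  ],
)

```text
time_s: 25.5
tool_pos: [636.7, 210.0, 100.0]
ee_rot: [3.138, -0.002, 1.927]
wrist_force: [2.9, 6.8, -1.7]
width: 15.0
gripper_force: 59.5
```

Run:
```python
from seg import *
s=robot.read_state();print(s["tool_pos"],s["ee_rot"],s["wrist_force"],s["torque"],s["qpos"])
```

```text
[636.68425078 209.99142895 100.02050191] [ 3.13769063e+00 -1.62633562e-03  1.92658033e+00] [ 2.88750418  6.75639692 -1.69892052] [ 1.64918955 -0.69925003  0.05915516] [0.1979714  0.55411375 0.09047989 1.10356452 0.00221935 1.41299089]
```

drive_tool(
  commands=[
    [10,0.9,1.0,0,0.05],
    [10,0,0,0,0.05],
    [10,0,0,0,0],
    [10,0,0,0,0],
  ],
)

```text
time_s: 26.0
tool_pos: [636.9, 210.2, 100.0]
ee_rot: [3.139, -0.0, 1.827]
wrist_force: [3.0, 5.3, 0.7]
width: 14.6
gripper_force: 59.7
```

Run:
```python
from seg import *
s=robot.read_state();print(s["tool_pos"],s["ee_rot"],s["wrist_force"],s["torque"],s["qpos"])
```

```text
[636.92891468 210.20504292 100.02010654] [ 3.13906685e+00 -4.48374781e-04  1.82698700e+00] [2.97595482 5.34798805 0.68923908] [ 1.12892542 -0.6640647   0.05366777] [1.98947272e-01 5.55697720e-01 9.31744676e-02 1.10577706e+00
 5.92145419e-04 1.51355423e+00]
```

drive_tool(
  commands=[
    [10,0.3,0.3,0,0.03],
    [10,0,0,0,0.02],
    [10,0,0,0,0],
    [10,0,0,0,0],
  ],
)

```text
time_s: 26.5
tool_pos: [637.0, 210.3, 100.0]
ee_rot: [3.14, -0.0, 1.776]
wrist_force: [3.3, 3.5, 1.1]
width: 14.7
gripper_force: 59.7
```

Run:
```python
from seg import *
s=robot.read_state();print(s["tool_pos"],s["ee_rot"],s["wrist_force"],s["torque"])
w=cap("scene"); np.save("scene3.npy",w,allow_pickle=True)
save(w,"pics/s3.png",(215,110,345,210),6)
```

```text
[637.00130439 210.25883161 100.01795484] [ 3.13950984e+00 -1.40566637e-04  1.77578742e+00] [3.32274065 3.53242256 1.14236253] [ 0.97727112 -0.81108869  0.05084216]
```

View pics/s3.png

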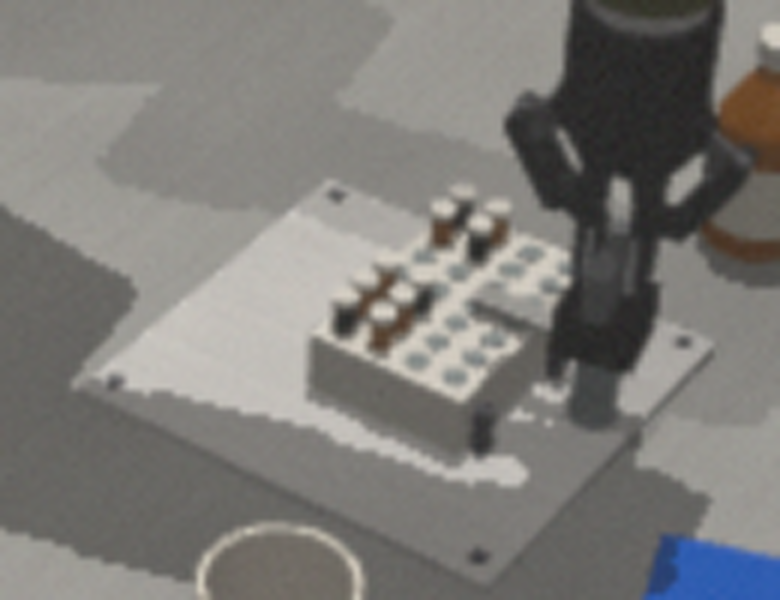

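The arm now lies over the rack, with its tip at about (480,300). I'll turn it the rest of the way to the hard stop.

drive_tool(
  commands=[
    [10,0.2,0.2,0,0.03],
    [10,0,0,0,0.03],
    [10,0,0,0,0],
    [10,0,0,0,0],
  ],
)

```text
time_s: 27.05
tool_pos: [637.1, 210.3, 100.0]
ee_rot: [3.14, 0.0, 1.716]
wrist_force: [4.9, 2.2, 0.6]
width: 15.0
gripper_force: 59.7
```

Run:
```python
from seg import *
s=robot.read_state();print(s["tool_pos"],s["ee_rot"],s["wrist_force"],s["torque"])
w=cap("wrist"); np.save("w6.npy",w,allow_pickle=True)
h=cloud(w)[...,2]; X=cloud(w); m=(h>52)&(h<66)&(np.abs(X[...,0]-592)<30)&(np.abs(X[...,1]-205)<40)
P=X[m][:,:2]; print(len(P)); 
if len(P)>20:
    print(P.mean(0),cv2.fitLine(P.astype(np.float32),cv2.DIST_L2,0,.01,.01).ravel())
    print(cv2.minAreaRect(P.astype(np.float32)))
```

```text
[637.10262146 210.28877922  99.99341591] [3.13970784e+00 2.02728985e-04 1.71553148e+00] [4.90468395 2.24467497 0.62777426] [ 0.77428555 -1.03213903  0.26524333]
1537
[585.54758935 211.12100369] [9.983096e-01 5.812031e-02 5.855476e+02 2.111210e+02]
((592.8678588867188, 211.95590209960938), (64.23973083496094, 25.06085777282715), 12.236186981201172)
```

drive_tool(
  commands=[
    [50,0,0,0,0],
    [50,0,0,0,0],
    [50,0,0,-15,0],
    [50,0,0,-35,0],
    [50,0,0,-45,0],
    [50,0,0,-45,0],
    [50,0,0,0,-0.15],
    [50,0,0,0,-0.15],
  ],
)

```text
time_s: 28.1
tool_pos: [636.5, 210.2, 242.0]
ee_rot: [3.139, 0.001, 2.02]
wrist_force: [0.3, 0.7, -0.5]
width: 50.2
gripper_force: 0.0
```

drive_tool(
  commands=[
    [50,0,0,0,-0.185],
    [50,0,0,0,-0.185],
    [50,0,0,0,-0.185],
    [50,0,0,0,-0.185],
    [50,0,0,0,-0.185],
    [50,0,0,0,-0.184],
    [50,0,0,0,0],
  ],
)

```text
time_s: 28.98
tool_pos: [636.1, 210.1, 240.6]
ee_rot: [-3.142, 0.001, 3.123]
wrist_force: [-0.9, -0.2, -0.1]
width: 50.0
gripper_force: 0.0
```

drive_tool(
  commands=[
    [50,18,-58,0,0],
    [50,18,-58,0,0],
    [50,18,-58,0,0],
    [50,18,-58,0,0],
    [50,18,-58,0,0],
    [50,18,-58,0,0],
    [50,18,-58,0,0],
    [50,0,0,0,0],
  ],
)

```text
time_s: 29.98
tool_pos: [502.1, -197.4, 240.2]
ee_rot: [-3.14, 0.0, 3.114]
wrist_force: [0.0, 0.4, 0.2]
width: 49.9
gripper_force: 0.0
```

```bash
cat > rods.py <<'E'
from h import *
def rods(c,minlen=110,zr=14):
    v=c["pixels"].astype(int); sat=v.max(2)-v.min(2)
    h=cloud(c)[...,2]; m=((h>7)&(h<22)).astype(np.uint8)
    m=cv2.morphologyEx(m,cv2.MORPH_OPEN,np.ones((2,2),np.uint8)); out=[]
    for k in cv2.findContours(m,cv2.RETR_EXTERNAL,cv2.CHAIN_APPROX_NONE)[0]:
        if cv2.contourArea(k)<30: continue
        w=ray(c,k[:,0],zr)[:,:2].astype(np.float32); r=cv2.minAreaRect(w)
        L,W=max(r[1]),min(r[1])
        if L<100 or L>165 or W>26: continue
        mm=np.zeros(m.shape,np.uint8); cv2.drawContours(mm,[k],-1,1,-1); col=v[mm>0].mean(0)
        b=cv2.boxPoints(r); e0,e1=b[1]-b[0],b[2]-b[1]; e=e0 if np.linalg.norm(e0)>np.linalg.norm(e1) else e1
        print(np.round(r[0],1),round(L,1),round(W,1),"yaw",round(float(np.arctan(e[1]/e[0])),3),"rgb",col.round(),"px",k[:,0].mean(0).round())
E
python3 - <<'E'
from rods import *
s=robot.read_state();print(s["tool_pos"],s["ee_rot"])
w=cap("wrist"); np.save("w7.npy",w,allow_pickle=True); rods(w); 
t=cap("top"); np.save("top3.npy",t,allow_pickle=True); print("top"); rods(t)
h=cloud(w)[...,2]; X=cloud(w); m=(h>84)&(h<95); P=X[m][:,:2]; print("cup rim",len(P), P.min(0) if len(P) else 0,P.max(0) if len(P) else 0)
E
```

```text
[ 502.05216222 -197.40188945  240.19810224] [-3.14049517e+00  4.12493541e-04  3.11441147e+00]
[ 532.4 -371.8] 149.5 17.5 yaw 0.042 rgb [182. 178. 170.] px [128. 190.]
[ 491.8 -202.4] 148.6 14.0 yaw -0.017 rgb [191. 187. 179.] px [247. 158.]
[ 485.4 -286.4] 148.9 15.7 yaw 0.278 rgb [151. 147. 139.] px [185. 155.]
[ 308.4 -229.8] 145.4 16.6 yaw 1.324 rgb [ 38. 115. 111.] px [221.  10.]
[ 341.7 -412.4] 146.9 15.9 yaw 0.751 rgb [ 53. 169. 162.] px [71. 43.]
top
[ 324.9 -427. ] 120.5 14.9 yaw 0.768 rgb [42. 87. 84.] px [383. 254.]
cup rim 303 [ 576.78803024 -101.18562071] [610.64994022 -34.6336026 ]
```

drive_tool(
  commands=[
    [40,-50,-7,0,-0.011],
    [40,0,0,60,0],
    [40,0,0,60,0],
    [40,0,0,60,0],
    [40,0,0,45,0],
    [40,0,0,8,0],
    [40,0,0,0,0],
    [40,0,0,0,0],
  ],
  newtons=20,
)

```text
time_s: 31.08
tool_pos: [555.3, -201.8, 9.1]
ee_rot: [-3.14, 0.004, 3.136]
wrist_force: [0.9, -0.2, -0.0]
width: 40.2
gripper_force: 0.0
```

drive_tool(
  commands=[
    [40,0,0,2,0],
    [0,0,0,0,0],
    [0,0,0,0,0],
    [0,0,0,0,0],
    [0,0,0,-15,0],
    [0,0,0,-40,0],
    [0,0,0,-50,0],
    [0,0,0,0,0],
  ],
)

```text
time_s: 32.08
tool_pos: [556.2, -202.8, 114.9]
ee_rot: [-3.138, 0.008, 3.136]
wrist_force: [1.0, -0.7, -0.1]
width: 13.6
gripper_force: 21.8
```

Run:
```python
from h import *
s=robot.read_state();print(s["tool_pos"],s["width"],s["gripper_force"])
w=cap("scene"); save(w,"pics/s4.png",(100,130,340,300),3.3)
```

```text
[ 556.24732926 -202.8486676   114.9246891 ] 13.595740789101756 21.759435832500458
```

View pics/s4.png

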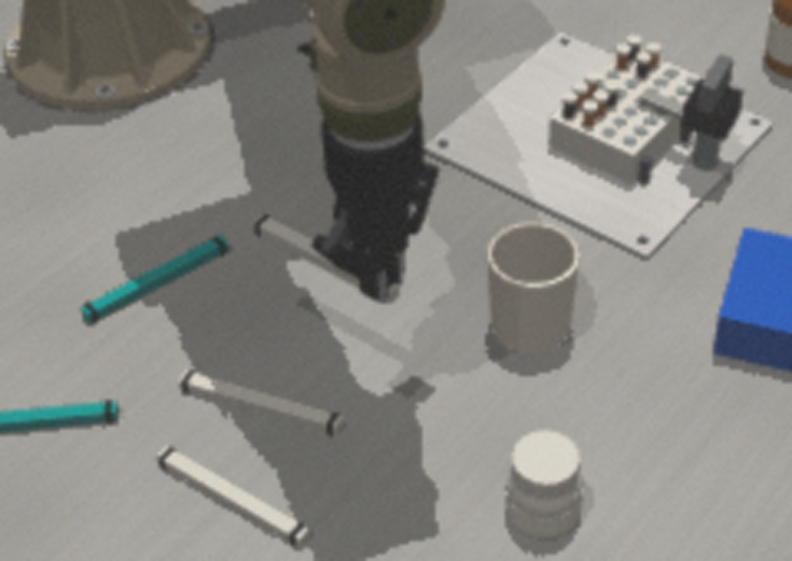

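The rod stays horizontal in the grip, so it won't swing down by itself. I'll regrip it off-centre and tilt it against the fixed cup's rim.

drive_tool(
  commands=[
    [0,0,0,45,0],
    [0,0,0,45,0],
    [0,0,0,16,0],
    [0,0,0,0,0],
    [35,0,0,0,0],
    [35,38,0,0,0],
    [35,0,0,0,0],
    [0,0,0,0,0],
  ],
)

```text
time_s: 33.12
tool_pos: [516.1, -201.6, 4.2]
ee_rot: [-3.141, 0.002, 3.136]
wrist_force: [0.9, -0.0, 0.8]
width: 17.8
gripper_force: 0.0
```

drive_tool(
  commands=[
    [0,0,0,0,0],
    [0,0,0,0,0],
    [0,0,0,-20,0],
    [0,0,0,-50,0],
    [0,0,0,-50,0],
    [0,-15,60,0,0],
    [0,-14,60,0,0],
    [0,0,10,0,0],
  ],
)

```text
time_s: 34.12
tool_pos: [545.6, -67.8, 123.5]
ee_rot: [3.141, 0.0, 3.141]
wrist_force: [0.4, -0.2, -0.3]
width: 13.6
gripper_force: 22.0
```

Run:
```python
from rods import *
s=robot.read_state();print(s["tool_pos"],s["ee_rot"],s["width"])
w=cap("wrist"); np.save("w8.npy",w,allow_pickle=True); save(w,"pics/w8.png",s=1.2)
h=cloud(w)[...,2]; X=cloud(w); m=(h>86)&(h<93)&(abs(X[...,1]+72)<50); P=X[m][:,:2]; print("rim",len(P),P.min(0),P.max(0))
A=np.c_[2*P,np.ones(len(P))]; q=np.linalg.lstsq(A,(P**2).sum(1),rcond=None)[0]; print(q[:2],np.sqrt(q[2]+q[0]**2+q[1]**2))
rods(w)
```

```text
[545.58409101 -67.84033948 123.52842246] [3.14073510e+00 1.30568450e-04 3.14075643e+00] 13.613953834133051Traceback (most recent call last):
  File "<stdin>", line 4, in <module>
    return umr_minimum(a, axis, None, out, keepdims, initial, where)
ValueError: zero-size array to reduction operation minimum which has no identity
```

View pics/w8.png

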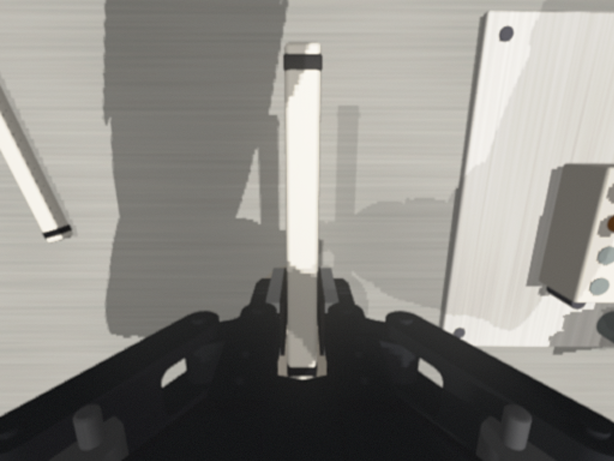

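The rod is held horizontally, running from (303,50) to (303,370), and the gripper sits just short of the cup. I'm lowering it onto the rim now.

drive_tool(
  commands=[
    [0,0,-4,15,0],
    [0,0,0,8,0],
    [0,0,0,6,0],
    [0,0,0,6,0],
    [0,0,0,5,0],
    [0,0,0,5,0],
    [0,0,0,5,0],
    [0,0,0,0,0],
  ],
)

```text
time_s: 35.17
tool_pos: [544.5, -76.5, 73.8]
ee_rot: [-3.141, -0.0, 3.134]
wrist_force: [-3.8, -2.0, 4.7]
width: 12.9
gripper_force: 26.9
```

```bash
cat > tilt.py <<'E'
from h import *
def tilt():
    s=robot.read_state(); p=s["tool_pos"]; print(p.round(1),"yaw",s["ee_rot"][2].round(3),"w",s["width"].round(1),"F",s["wrist_force"].round(1))
    w=cap("wrist"); X=cloud(w); yw=s["ee_rot"][2]; d=X-p
    xt=np.array([np.cos(yw),np.sin(yw)]); yt=np.array([np.sin(yw),-np.cos(yw)])
    a=d[...,0]*xt[0]+d[...,1]*xt[1]; b=d[...,0]*yt[0]+d[...,1]*yt[1]; v=w["pixels"].astype(int)
    for lo in range(15,125,10):
        m=(np.abs(b)<7)&(a>lo)&(a<lo+10)&(X[...,2]>9)
        if m.sum()>5: print(lo+5,"n",m.sum(),"z-P",np.median(d[m][:,2]).round(1))
E
python3 -c "
from tilt import *
tilt()"
```

```text
Traceback (most recent call last):
  File "tilt.py", line 3, in tilt
    s=robot.read_state(); p=s["tool_pos"]; print(p.round(1),"yaw",s["ee_rot"][2].round(3),"w",s["width"].round(1),"F",s["wrist_force"].round(1))
                                                                                              ^^^^^^^^^^^^^^^^
AttributeError: 'float' object has no attribute 'round'
```

```bash
sed -i 's/s\["width"\].round(1)/round(s["width"],1)/' tilt.py; python3 -c "
from tilt import *
tilt()"
```

```text
[544.5 -76.5  73.8] yaw 3.134 w 12.9 F [-3.8 -2.   4.7]
20 n 750 z-P 5.2
30 n 486 z-P -1.0
40 n 465 z-P -5.9
50 n 428 z-P -11.2
60 n 433 z-P -16.3
70 n 407 z-P -21.5
80 n 387 z-P -26.6
90 n 352 z-P -30.9
```

drive_tool(
  commands=[
    [0,0,0,4,0],
    [0,0,0,4,0],
    [0,0,0,4,0],
    [0,0,0,0,0],
    [0,0,0,-10,0],
    [0,0,0,-50,0],
    [0,0,0,-55,0],
    [0,0,0,0,0],
  ],
)

```text
time_s: 36.22
tool_pos: [548.1, -76.3, 181.4]
ee_rot: [-3.139, 0.009, 3.135]
wrist_force: [0.6, 0.2, -0.5]
width: 13.6
gripper_force: 29.2
```

```bash
python3 -c "
from tilt import *
tilt()"
```

```text
[548.1 -76.3 181.4] yaw 3.135 w 13.6 F [ 0.6  0.2 -0.5]
20 n 842 z-P 2.5
30 n 475 z-P -8.6
40 n 435 z-P -17.3
50 n 390 z-P -25.5
60 n 354 z-P -34.3
70 n 334 z-P -43.1
80 n 183 z-P -49.5
```

drive_tool(
  commands=[
    [0,-51,2,0,0],
    [0,-51,2,0,0],
    [0,-50,0,0,0],
    [0,0,0,18,0],
    [0,0,0,18,0],
    [0,0,0,0,0],
    [0,13,0,12,0],
    [0,13,0,12,0],
  ],
)

```text
time_s: 37.28
tool_pos: [670.6, -72.1, 116.4]
ee_rot: [3.141, 0.0, 3.136]
wrist_force: [0.5, -0.5, 0.1]
width: 13.3
gripper_force: 29.1
```

drive_tool(
  commands=[
    [0,9,0,4,0],
    [0,8,0,4,0],
    [0,8,0,0,0],
    [0,8,0,0,0],
    [0,7,0,0,0],
    [0,7,0,0,0],
    [0,0,0,0,0],
    [0,0,0,0,0],
  ],
)

```text
time_s: 38.28
tool_pos: [627.6, -72.5, 111.4]
ee_rot: [-3.14, 0.008, 3.136]
wrist_force: [5.8, 0.0, 4.7]
width: 13.3
gripper_force: 27.3
```

```bash
python3 -c "
from tilt import *
tilt()"
```

```text
[627.6 -72.5 111.4] yaw 3.136 w 13.3 F [5.8 0.  4.7]
20 n 734 z-P -22.8
30 n 365 z-P -47.4
40 n 163 z-P -62.9
50 n 272 z-P -22.7
```

drive_tool(
  commands=[
    [40,0,0,0,0],
    [40,0,0,0,0],
    [40,0,0,0,0],
    [40,0,0,-20,0],
    [40,0,0,-30,0],
    [40,0,0,-40,0],
    [40,0,0,-40,0],
    [40,0,0,0,0],
  ],
)

```text
time_s: 39.33
tool_pos: [625.6, -72.1, 242.3]
ee_rot: [-3.14, 0.006, 3.136]
wrist_force: [0.6, -1.0, -0.5]
width: 39.8
gripper_force: 0.0
```

drive_tool(
  commands=[
    [40,48,-30,0,0],
    [40,48,-30,0,0],
    [40,30,-30,0,0],
    [40,0,-60,0,0],
    [40,0,-30,0,0],
    [40,0,0,0,0],
    [40,0,0,0,0],
  ],
)

```text
time_s: 40.2
tool_pos: [496.3, -250.2, 237.6]
ee_rot: [3.14, -0.002, 3.136]
wrist_force: [0.1, 0.6, 0.1]
width: 40.3
gripper_force: 0.0
```

```bash
cat > cup.py <<'E'
from h import *
def cupview(n="scene"):
    c=cap(n); X=cloud(c); m=(np.abs(X[...,0]-615)<110)&(np.abs(X[...,1]+72)<110)&(X[...,2]>97)&(X[...,2]<170)
    P=X[m]; print(n,"pts above rim",len(P))
    for z in range(97,165,10):
        q=P[(P[:,2]>=z)&(P[:,2]<z+10)]
        if len(q)>3: print(z+5,len(q),q[:,:2].mean(0).round(0),q[:,:2].std(0).round(0))
    return c
E
python3 - <<'E'
from rods import *; from cup import cupview
s=robot.read_state();print(s["tool_pos"],s["ee_rot"][2])
w=cap("wrist"); rods(w); cupview("scene"); cupview("wrist")
E
```

```text
[ 496.33753657 -250.19658501  237.55311183] 3.13570589693636
[ 532.2 -372.3] 149.3 15.9 yaw 0.037 rgb [153. 149. 141.] px [164. 191.]
[ 485.4 -287. ] 149.1 14.9 yaw 0.277 rgb [163. 159. 151.] px [223. 158.]
[ 308.1 -231.6] 148.6 16.6 yaw 1.321 rgb [ 38. 114. 110.] px [266.  14.]
[ 341.9 -412.4] 144.7 15.3 yaw 0.753 rgb [ 59. 177. 170.] px [115.  44.]
scene pts above rim 75
102 16 [650. -79.] [5. 2.]
112 11 [657. -80.] [4. 2.]
122 17 [662. -79.] [6. 3.]
132 20 [673. -77.] [4. 5.]
142 11 [670. -76.] [3. 5.]
wrist pts above rim 50
102 8 [657. -79.] [1. 0.]
112 36 [659. -79.] [3. 0.]
122 6 [661. -79.] [2. 0.]
```

drive_tool(
  commands=[
    [40,-13,-30,0,0],
    [40,0,0,50,-0.142],
    [40,0,0,50,-0.141],
    [40,0,0,50,0],
    [40,0,0,50,0],
    [40,0,0,25,0],
    [40,0,0,8,0],
    [40,0,0,0,0],
  ],
)

```text
time_s: 41.35
tool_pos: [510.2, -280.6, 5.9]
ee_rot: [3.142, 0.0, -2.863]
wrist_force: [-0.1, -1.3, 0.6]
width: 40.3
gripper_force: 0.0
```

drive_tool(
  commands=[
    [0,0,0,0,0],
    [0,0,0,0,0],
    [0,0,0,0,0],
    [0,0,0,-20,0],
    [0,0,0,-50,0],
    [0,0,0,-50,0.141],
    [0,0,0,0,0.142],
    [0,0,0,0,0],
  ],
)

```text
time_s: 42.35
tool_pos: [510.0, -281.3, 126.5]
ee_rot: [-3.141, 0.001, 3.137]
wrist_force: [-0.0, 0.6, -0.2]
width: 13.2
gripper_force: 21.6
```

drive_tool(
  commands=[
    [0,-9,52,0,0],
    [0,-9,52,0,0],
    [0,-9,52,0,0],
    [0,-9,51,0,0],
    [0,0,0,0,0],
    [0,0,0,15,0],
    [0,0,0,8,0],
    [0,0,0,6,0],
  ],
)

```text
time_s: 43.35
tool_pos: [545.7, -75.3, 95.4]
ee_rot: [3.141, -0.003, 3.134]
wrist_force: [-5.3, 0.3, 8.1]
width: 13.1
gripper_force: 22.6
```

drive_tool(
  commands=[
    [0,0,0,6,0],
    [0,0,0,6,0],
    [0,0,0,6,0],
    [0,0,0,6,0],
    [0,0,0,6,0],
    [0,0,0,5,0],
    [0,0,0,0,0],
    [0,0,0,0,0],
  ],
)

```text
time_s: 44.35
tool_pos: [548.2, -75.6, 66.2]
ee_rot: [-3.14, 0.005, 3.135]
wrist_force: [-9.5, 1.4, 30.4]
width: 13.1
gripper_force: 34.7
```

drive_tool(
  commands=[
    [0,0,0,-10,0],
    [0,0,0,-50,0],
    [0,0,0,-55,0],
    [0,0,0,-10,0],
    [0,0,0,0,0],
  ],
)

```text
time_s: 44.98
tool_pos: [547.3, -74.9, 186.7]
ee_rot: [-3.141, 0.001, 3.135]
wrist_force: [-0.1, 0.8, -1.0]
width: 13.3
gripper_force: 30.6
```

```bash
python3 -c "
from tilt import *
tilt()
from cup import *
cupview()"
```

```text
[547.3 -74.9 186.7] yaw 3.135 w 13.3 F [-0.1  0.8 -1. ]
20 n 722 z-P -1.2
30 n 463 z-P -11.9
40 n 411 z-P -20.7
50 n 360 z-P -29.6
60 n 356 z-P -38.3
70 n 301 z-P -47.0
80 n 122 z-P -53.1
scene pts above rim 96
102 15 [650. -79.] [5. 2.]
112 12 [657. -80.] [5. 1.]
122 16 [662. -79.] [5. 3.]
132 19 [672. -78.] [5. 4.]
142 12 [671. -75.] [3. 5.]
152 4 [510. -82.] [3. 1.]
162 12 [513. -82.] [5. 2.]
```

drive_tool(
  commands=[
    [0,0,0,0,-0.18],
    [0,0,0,0,-0.18],
    [0,0,0,0,-0.18],
    [0,0,0,0,-0.18],
    [0,0,0,0,-0.18],
    [0,0,0,0,-0.18],
    [0,0,0,0,-0.18],
    [0,0,0,0,-0.18],
  ],
)

```text
time_s: 46.08
tool_pos: [545.7, -74.0, 184.1]
ee_rot: [3.137, 0.001, -1.702]
wrist_force: [-0.3, 0.2, -0.3]
width: 13.3
gripper_force: 30.5
```

drive_tool(
  commands=[
    [0,0,0,0,-0.13],
    [0,-30,-20,0,0],
    [0,-30,-20,0,0],
    [0,-28,-11,0,0],
    [0,0,0,18,0],
    [0,0,0,18,0],
    [0,0,0,0,0],
    [0,0,0,0,0],
  ],
)

```text
time_s: 47.08
tool_pos: [597.8, 13.4, 149.9]
ee_rot: [3.139, 0.001, -1.578]
wrist_force: [-0.4, 1.1, -0.8]
width: 13.0
gripper_force: 30.6
```

drive_tool(
  commands=[
    [0,10,0,9,0],
    [0,10,0,9,0],
    [0,10,0,9,0],
    [0,10,0,6,0],
    [0,8,0,3,0],
    [0,8,0,2,0],
    [0,8,0,0,0],
    [0,0,0,0,0],
  ],
)

```text
time_s: 48.08
tool_pos: [600.6, -50.4, 113.8]
ee_rot: [-3.136, 0.002, -1.577]
wrist_force: [4.1, 4.0, 2.4]
width: 13.1
gripper_force: 30.5
```

drive_tool(
  commands=[
    [0,6,0,0,0],
    [0,5,0,0,0],
    [0,0,0,0,0],
    [0,0,0,0,0],
  ],
)

```text
time_s: 48.58
tool_pos: [600.0, -61.4, 113.4]
ee_rot: [-3.137, 0.001, -1.577]
wrist_force: [4.1, 4.1, 3.5]
width: 13.5
gripper_force: 28.8
```

```bash
python3 -c "
from tilt import *
tilt()
from cup import *
cupview()"
```

```text
[600.  -61.4 113.4] yaw -1.577 w 13.5 F [4.1 4.1 3.5]
20 n 1015 z-P 81.5
30 n 291 z-P -62.7
40 n 158 z-P -25.1
50 n 145 z-P -25.0
scene pts above rim 340
102 30 [621. -72.] [24.  7.]
112 23 [632. -74.] [27.  7.]
122 52 [623. -72.] [32.  7.]
132 58 [623. -69.] [34.  8.]
142 47 [622. -70.] [32.  6.]
152 34 [597. -68.] [13.  5.]
162 61 [600. -69.] [21.  7.]
```

Rod 2 is deep in the cup and steep, so I'll release it.

drive_tool(
  commands=[
    [35,0,0,0,0],
    [35,0,0,0,0],
    [35,0,0,0,0],
    [35,0,0,-20,0],
    [35,0,0,-30,0],
    [35,0,0,-40,0],
    [35,0,0,-40,0],
    [35,0,0,0,0],
  ],
)

```text
time_s: 49.68
tool_pos: [599.8, -62.2, 246.3]
ee_rot: [-3.135, -0.002, -1.578]
wrist_force: [0.7, 0.0, -0.9]
width: 35.0
gripper_force: 0.0
```

drive_tool(
  commands=[
    [35,60,8,0,0.16],
    [35,50,20,0,0.16],
    [35,30,30,0,0.16],
    [35,0,0,0,0.18],
    [35,0,0,0,0.18],
    [35,0,0,0,0.18],
    [35,0,0,0,0.18],
    [35,0,0,0,0.18],
  ],
)

```text
time_s: 50.68
tool_pos: [522.9, -186.2, 241.2]
ee_rot: [3.14, -0.002, -2.964]
wrist_force: [-0.7, -0.0, 0.1]
width: 35.1
gripper_force: 0.0
```

drive_tool(
  commands=[
    [35,0,0,0,0.15],
    [35,0,0,0,0],
  ],
)

```text
time_s: 50.92
tool_pos: [523.0, -186.2, 241.4]
ee_rot: [3.141, -0.002, -3.106]
wrist_force: [0.5, -0.5, -0.5]
width: 35.1
gripper_force: 0.0
```

Run:
```python
from rods import *; from cup import cupview
s=robot.read_state();print(s["tool_pos"],s["ee_rot"][2])
w=cap("wrist"); np.save("w9.npy",w,allow_pickle=True); rods(w)
for n in ("scene","wrist"):
    c=cap(n); X=cloud(c); m=(np.abs(X[...,0]-615)<110)&(np.abs(X[...,1]+72)<90)&(X[...,2]>98)&(X[...,2]<170)
    k,l,st,ce=cv2.connectedComponentsWithStats(m.astype(np.uint8))
    for i in range(1,k):
        P=X[l==i]
        if len(P)>8:
            lo=P[P[:,2]<np.percentile(P[:,2],25)].mean(0);hi=P[P[:,2]>np.percentile(P[:,2],75)].mean(0); print(n,len(P),lo.round(0),hi.round(0))
```

```text
[ 523.00766671 -186.18277009  241.44830072] -3.1059006805476788
[ 532.1 -371.5] 147.4 17.2 yaw 0.039 rgb [195. 191. 183.] px [117. 167.]
scene 169 [595. -59. 107.] [587. -32. 159.]
scene 71 [653. -79. 105.] [671. -75. 138.]
wrist 1208 [589. -57. 110.] [582. -28. 161.]
wrist 32 [670. -79. 131.] [670. -77. 136.]
```

drive_tool(
  commands=[
    [40,-33,-60,0,0],
    [40,0,-60,50,0.0],
    [40,0,-63,50,0],
    [40,0,0,50,-0.07],
    [40,0,0,50,0],
    [40,0,0,28,0],
    [40,0,0,8,0],
    [40,0,0,0,0],
  ],
)

```text
out of range: a shift must lie within [-62.5, 62.5]
```

Run:
```python
from h import *
s=robot.read_state();print(s["tool_pos"],s["ee_rot"][2])
w=np.load("w9.npy",allow_pickle=True).item(); X=cloud(w); m=(np.abs(X[...,0]-590)<40)&(np.abs(X[...,1]+50)<60)&(X[...,2]>98)&(X[...,2]<190)
P=X[m]; print(np.percentile(P[:,2],[50,90,99,100]),P[P[:,2]>np.percentile(P[:,2],98)].mean(0))
```

```text
[ 523.3470486  -186.26446445  242.02608982] -3.105244897435947
[139.74725266 161.62734607 164.64145558 165.85669593] [584.26810367 -28.81379817 164.70836859]
```

drive_tool(
  commands=[
    [40,-27,-56,0,0],
    [40,0,-60,50,0],
    [40,0,-60,40,0],
    [40,0,-9,50,0],
    [40,0,0,50,0],
    [40,0,0,38,0],
    [40,0,0,8,0],
    [40,0,0,0,0],
  ],
)

```text
time_s: 52.08
tool_pos: [556.4, -350.4, 22.2]
ee_rot: [3.141, -0.0, -3.107]
wrist_force: [0.6, -0.3, 0.0]
width: 39.8
gripper_force: 0.0
```

drive_tool(
  commands=[
    [0,0,0,0,0],
    [0,0,0,0,0],
    [0,0,0,0,0],
    [0,0,0,-20,0],
    [0,0,0,-50,0],
    [0,0,0,-50,0.04],
    [0,0,0,0,0],
    [0,0,0,0,0],
  ],
)

```text
time_s: 53.08
tool_pos: [556.2, -350.3, 142.0]
ee_rot: [-3.141, 0.0, 3.136]
wrist_force: [0.2, -0.1, 0.2]
width: -0.3
gripper_force: 0.0
```

drive_tool(
  commands=[
    [40,0,-20,0,-0.04],
    [40,0,0,0,0],
    [40,0,0,50,0],
    [40,0,0,50,0],
    [40,0,0,30,0],
    [40,0,0,7,0],
    [40,0,0,0,0],
  ],
)

```text
time_s: 53.95
tool_pos: [556.0, -369.8, 4.7]
ee_rot: [3.141, -0.001, -3.107]
wrist_force: [0.0, -1.2, 0.5]
width: 39.5
gripper_force: 0.0
```

drive_tool(
  commands=[
    [0,0,0,0,0],
    [0,0,0,0,0],
    [0,0,0,0,0],
    [0,0,0,-20,0],
    [0,0,0,-50,0],
    [0,0,0,-50,0.04],
    [0,0,0,0,0],
    [0,0,0,0,0],
  ],
)

```text
time_s: 54.95
tool_pos: [555.9, -370.2, 124.8]
ee_rot: [3.141, 0.0, 3.136]
wrist_force: [0.0, -0.2, -0.8]
width: 13.6
gripper_force: 21.0
```

drive_tool(
  commands=[
    [0,2,57,0,0],
    [0,2,57,0,0],
    [0,2,57,0,0],
    [0,2,57,0,0],
    [0,0,58,0,0],
    [0,0,0,0,0],
    [0,0,0,14,0],
    [0,0,0,8,0],
  ],
)

```text
time_s: 55.95
tool_pos: [548.9, -85.3, 100.8]
ee_rot: [3.141, -0.002, 3.134]
wrist_force: [-0.4, -0.3, -0.4]
width: 13.1
gripper_force: 21.0
```

drive_tool(
  commands=[
    [0,0,0,6,0],
    [0,0,0,6,0],
    [0,0,0,6,0],
    [0,0,0,6,0],
    [0,0,0,6,0],
    [0,0,0,5,0],
    [0,0,0,3,0],
    [0,0,0,0,0],
  ],
)

```text
time_s: 56.95
tool_pos: [550.9, -85.4, 67.0]
ee_rot: [-3.141, 0.003, 3.135]
wrist_force: [-3.5, 1.6, 13.6]
width: 13.6
gripper_force: 31.9
```

drive_tool(
  commands=[
    [0,0,0,-10,0],
    [0,0,0,-50,0],
    [0,0,0,-55,0],
    [0,0,0,-55,0],
    [0,0,0,-30,0],
    [0,0,0,0,0],
  ],
)

```text
time_s: 57.7
tool_pos: [551.3, -85.4, 267.8]
ee_rot: [-3.14, 0.005, 3.135]
wrist_force: [0.5, 0.3, -0.8]
width: 13.3
gripper_force: 29.9
```

```bash
cat >> cup.py <<'E'
def tops():
    c=cap("scene"); X=cloud(c); m=(np.abs(X[...,0]-630)<75)&(np.abs(X[...,1]+72)<90)&(X[...,2]>98)&(X[...,2]<175)
    k,l,st,ce=cv2.connectedComponentsWithStats(m.astype(np.uint8))
    for i in range(1,k):
        P=X[l==i]
        if len(P)>8:
            lo=P[P[:,2]<np.percentile(P[:,2],25)].mean(0);hi=P[P[:,2]>np.percentile(P[:,2],75)].mean(0); print(len(P),lo.round(0),hi.round(0),P[:,2].max().round())
E
python3 -c "
from tilt import *
tilt()
from cup import *
tops()"
```

```text
[551.3 -85.4 267.8] yaw 3.135 w 13.3 F [ 0.5  0.3 -0.8]
20 n 807 z-P -0.6
30 n 468 z-P -12.8
40 n 402 z-P -21.9
50 n 376 z-P -31.4
60 n 328 z-P -40.6
70 n 301 z-P -49.8
80 n 36 z-P -55.2
169 [594. -59. 107.] [586. -32. 159.] 169.0
71 [652. -79. 105.] [671. -75. 137.] 144.0
```

drive_tool(
  commands=[
    [0,-48,12,0,0],
    [0,-48,12,0,0],
    [0,-48,13,0,0],
    [0,0,0,45,0],
    [0,0,0,45,0],
    [0,0,0,28,0],
    [0,0,0,0,0],
    [0,0,0,0,0],
  ],
)

```text
time_s: 58.8
tool_pos: [694.1, -48.1, 147.0]
ee_rot: [3.141, -0.0, 3.136]
wrist_force: [0.2, 0.1, 0.2]
width: 13.3
gripper_force: 29.9
```

drive_tool(
  commands=[
    [0,7,0,7,0],
    [0,7,0,7,0],
    [0,7,0,7,0],
    [0,7,0,6,0],
    [0,7,0,4,0],
    [0,7,0,2,0],
    [0,6,0,0,0],
    [0,0,0,0,0],
  ],
)

```text
time_s: 59.8
tool_pos: [666.9, -51.7, 132.5]
ee_rot: [-3.132, 0.052, 3.138]
wrist_force: [23.7, -2.4, 43.4]
width: 13.4
gripper_force: 56.6
```

```bash
python3 -c "
from tilt import *
tilt()
from cup import *
tops()"
```

```text
[666.9 -51.7 132.5] yaw 3.138 w 13.4 F [23.7 -2.4 43.4]
20 n 4520 z-P 86.0
30 n 762 z-P -11.3
40 n 429 z-P -24.0
50 n 371 z-P -33.8
60 n 337 z-P -44.0
70 n 336 z-P -52.5
80 n 716 z-P 6.6
90 n 733 z-P 19.0
100 n 43 z-P 27.9
174 [591. -67. 107.] [579. -43. 163.] 173.0
246 [639. -70. 110.] [682. -57. 167.] 175.0
```

drive_tool(
  commands=[
    [0,-10,0,-10,0],
    [0,0,0,-10,0],
    [0,5,0,-10,0],
    [0,5,0,-3,0],
    [0,5,0,-2,0],
    [0,5,0,-2,0],
    [0,0,0,0,0],
    [0,0,0,0,0],
  ],
)

```text
time_s: 60.9
tool_pos: [639.0, -50.0, 153.5]
ee_rot: [-3.137, 0.008, 3.135]
wrist_force: [5.4, -4.9, 3.3]
width: 13.5
gripper_force: 32.1
```

```bash
python3 -c "
from tilt import *
tilt()
from cup import *
tops()"
```

```text
[639.  -50.  153.5] yaw 3.135 w 13.5 F [ 5.4 -4.9  3.3]
20 n 876 z-P -18.1
30 n 340 z-P -44.8
40 n 227 z-P -62.3
50 n 173 z-P -19.5
60 n 455 z-P -6.5
70 n 184 z-P -8.4
117 [591. -66. 105.] [581. -52. 145.] 151.0
112 [618. -59. 110.] [644. -66. 171.] 175.0
73 [652. -77. 104.] [672. -74. 138.] 143.0
```

drive_tool(
  commands=[
    [0,-6,0,0,0],
    [0,0,0,8,0],
    [0,0,0,8,0],
    [0,0,0,8,0],
    [0,0,0,6,0],
    [0,0,0,0,0],
    [0,0,0,0,0],
  ],
)

```text
time_s: 61.88
tool_pos: [642.8, -49.1, 120.7]
ee_rot: [-3.139, 0.002, 3.135]
wrist_force: [3.2, -6.2, 1.2]
width: 13.1
gripper_force: 32.9
```

```bash
python3 -c "
from tilt import *
tilt()
from cup import *
tops()"
```

```text
[642.8 -49.1 120.7] yaw 3.135 w 13.1 F [ 3.2 -6.2  1.2]
20 n 758 z-P -20.5
30 n 328 z-P -45.5
40 n 233 z-P -63.7
50 n 101 z-P 2.5
60 n 640 z-P 25.7
70 n 596 z-P 25.1
118 [591. -66. 105.] [581. -52. 145.] 152.0
281 [650. -70. 112.] [657. -58. 170.] 175.0
```

drive_tool(
  commands=[
    [25,0,0,0,0],
    [25,0,0,0,0],
    [25,0,0,0,0],
    [25,0,0,-20,0],
    [25,0,0,-30,0],
    [25,0,0,-40,0],
    [25,0,0,-40,0],
    [25,0,0,0,0],
  ],
)

```text
time_s: 62.98
tool_pos: [643.7, -47.8, 255.0]
ee_rot: [-3.141, 0.007, 3.136]
wrist_force: [-0.3, -0.2, 0.4]
width: 25.2
gripper_force: 0.0
```

drive_tool(
  commands=[
    [25,50,-30,0,0],
    [25,50,-30,0,0],
    [25,40,-30,0,0],
    [25,0,-60,0,0],
    [25,0,0,0,0],
    [25,0,0,0,0],
  ],
)

```text
time_s: 63.72
tool_pos: [500.6, -196.7, 250.0]
ee_rot: [3.14, -0.001, 3.135]
wrist_force: [0.6, 0.0, -0.2]
width: 24.8
gripper_force: 0.0
```

```bash
python3 -c "
from rods import *
from cup import *
tops()
c=cap('wrist'); rods(c)
s=cap('scene'); save(s,'pics/s9.png',(220,130,360,270),4.2); np.save('s9.npy',s,allow_pickle=True)
t=cap('top'); np.save('t9.npy',t,allow_pickle=True); print(robot.read_state()['tool_pos'])"
```

```text
123 [590. -67. 104.] [581. -53. 145.] 150.0
148 [648. -71. 107.] [662. -61. 144.] 151.0
[ 308.2 -231. ] 148.1 16.4 yaw 1.322 rgb [ 42. 125. 120.] px [222.  13.]
[ 342.3 -411.7] 146.0 15.9 yaw 0.75 rgb [ 54. 172. 165.] px [78. 43.]
[ 501.36226504 -195.78300947  250.66355418]
```

View pics/s9.png

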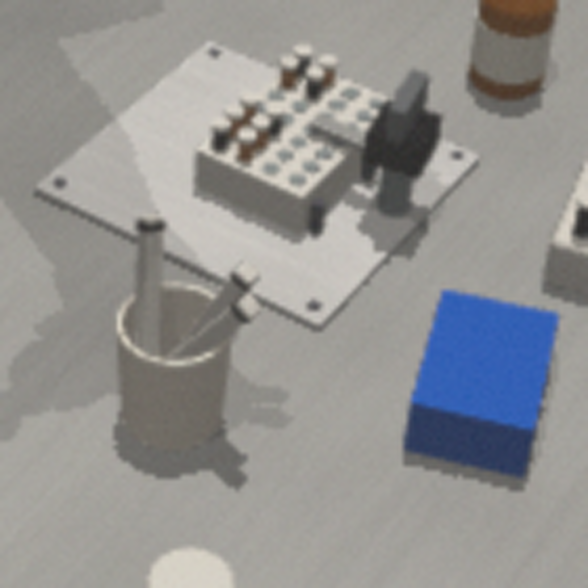

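All three rods stand in the cup, with tops at (150,222), (243,272) and (245,305). The handle is on with the arm over the rack. I'll check the rack and handle once more with the wrist camera.

drive_tool(
  commands=[
    [25,12,58,-10,0],
    [25,12,58,-10,0],
    [25,12,58,-10,0],
    [25,11,58,-5,0],
    [25,0,25,0,0],
    [25,0,0,0,0],
    [25,0,0,0,0],
  ],
)

```text
time_s: 64.8
tool_pos: [455.6, 60.3, 285.9]
ee_rot: [-3.141, 0.0, 3.137]
wrist_force: [-1.2, -0.3, -0.8]
width: 24.9
gripper_force: 0.0
```

Run:
```python
from seg import *
w=cap("wrist"); print(robot.read_state()["tool_pos"])
X=cloud(w); h=X[...,2]
def r(lo,hi,z,bx,name):
    m=((h>lo)&(h<hi)&(X[...,0]>bx[0])&(X[...,0]<bx[1])&(X[...,1]>bx[2])&(X[...,1]<bx[3])).astype(np.uint8)
    k=max(cv2.findContours(m,cv2.RETR_EXTERNAL,cv2.CHAIN_APPROX_NONE)[0],key=cv2.contourArea)
    q=cv2.minAreaRect(ray(w,k[:,0],z)[:,:2].astype(np.float32)); print(name,np.round(q[0],1),np.round(q[1],1),round(q[2],2))
r(42,53,48,(440,620,80,320),"rack"); r(4,13,8,(380,585,50,320),"deck")
r(120,130,124,(590,680,150,260),"bar top"); r(88,96,92,(590,680,150,260),"hub top"); r(53,62,59,(560,625,170,250),"arm")
m=(h>118)&(h<132)&(abs(X[...,0]-636)<50)&(abs(X[...,1]-210)<50); print("bar z",np.median(h[m]),m.sum())
m=(h>85)&(h<100)&(abs(X[...,0]-636)<50)&(abs(X[...,1]-210)<50); print("hub z",np.median(h[m]),m.sum())
```

```text
[455.67275037  59.85974537 285.78818731]
rack [543.8 209. ] [150.3 100.1] 89.67
deck [488.3 185.7] [248.6 194.4] 89.68
bar top [634.3 216.6] [22.3 11.9] 51.11Traceback (most recent call last):
  File "<stdin>", line 9, in <module>
  File "<stdin>", line 6, in r
ValueError: max() iterable argument is empty
```

```bash
python3 -c "
from rig import hand_in
print(hand_in())"
```

```text
the job is handed in; nothing more can be done
None
```

I handed the job in, and no verdict came back: by my last camera checks the rack is home and square, the handle is fully on with the arm turned to its stop over the rack, all three rods stand in the cup, and I never touched the bottle, jar or tip box.

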